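# Load the setters for the glaze firing

### The arm

A 7-joint arm with a two-finger parallel gripper is mounted at the origin on the work surface; the furniture and walls round the work are solid. World frame = base frame: x ahead of the robot, y to its left, z up, the work surface at z = 0. Lengths are in mm, angles in rad, forces in N, time in s.
With the tool pointing down it reaches from about 425 to 875 mm from the base axis. Payload 4.7 kg.
Tool frame: the origin (TCP) lies on the centre line of the jaws, within the pads' length; the fingertips stand 25 mm ahead of it and the grasp point (between the pads) lies 6 mm ahead of it; z points along the fingers, y is the direction in which the jaws open and shut (so a half turn about z gives the same grasp; the last joint's range is limited). The gripper opens to 85 mm and grips with 20 to 120 N. Pads are 22 mm wide; open, the fingers measure 114 mm over their backs; the gripper's body (76 mm by 85 mm) begins 54 mm behind the grasp point. The pads swing forward as they close: fully open they stand 13 mm farther back than shut.
Start: joints at [-1.311, 0.321, -0.07, 1.45, 0.023, 1.371, -0.057], TCP at [158.191, 630.474, 256.349] pointing down, gripper open.
Joint ranges: [-2.86, 2.86], [-0.3, 2.09], [-1.38, 1.24], [0.06, 2.45], [-1.56, 4.7], [0.09, 2.05], [-2.69, 2.69]. Speed limits (rad/s): [2.57, 2.57, 3.14, 3.14, 3.14, 3.14, 3.14].

### API

Orientations are given as a rotation vector (axis times angle).
In Python, from workcell import ctrl gives the robot as it stands.
- The arm moves only by the tool jog_arm, never from a script. Its argument "rows" is a list of rows, each an object of numbers: "tx", "ty", "tz": the shift along the world's x, y, z each as a share of 0.75 m, from -1 to 1; "wx", "wy", "wz": the turn, a rotation vector about the world's x, y, z each as a share of pi/2 rad, from -1 to 1; "gripper": the closure, from 0 (fully open) to 1 (shut). In form: [{"tx": .., "ty": .., "tz": .., "wx": .., "wy": .., "wz": .., "gripper": ..}, ...]. A call has 1 to 12 rows; each row is the pose to reach, as a shift and turn from the pose commanded when the call began; what a row does not reach only later rows make up. A row lasts 1/12 s, in which the tool goes at most 41.7 mm and 7.16 degrees, less where a joint would pass 70% of its speed; a pose out of reach is approached as far as the arm can. A call with a number of a shift or a turn outside -1 to 1 is refused whole. A call with a gripper value outside its range is refused whole. The fingers move at their own pace and stop on an object; "squeeze" is the grip in N (left out, the last holds). Time passes only in rows, so rows that repeat a pose let the fingers close. It gives the time, the measured TCP pose, the force and the opening at its end, in the units of the state.
- ctrl.state(): the state, without advancing time (a new reading comes with each control period).
- ctrl.read_camera(name): name is "scene" or "top" or "wrist"; returns (picture, depth): 480x640x3 uint8, blue, green, red; 480x640 float32, mm along the optical axis (not along the pixel's ray), 0 where there is no reading.
- ctrl.camera_params(name): a dict with "K" (3x3 intrinsics, pixels), "position" and "rotation" of the camera in the world. Camera axes: x right, y up, looking along -z (the intrinsics and any distortion apply to the point x, -y, -z); pixel columns grow to the right and rows downward; lengths in mm; the calibration is good to about 2 mm. A picture is of the moment at which its call begins: read the wrist's pose just before it. camera_params takes no time and is no camera call; for the wrist camera it gives the pose at the moment of the call.
- ctrl.close_job(): hands the job in, once; it reports no verdict.
Trained networks look in the newest picture that a camera, given by its name, has taken for a name from the list of things; names that differ only in an ending like _2 or _b are one class to them, and where a whole thing is asked for, a point or a joint stands for the part that bears it (a point fixed in the world has none). Each returns a list of dicts, best first, with "confidence" (0 to 1); they miss things now and then, are a little off and sometimes report something else, mostly with a low value. They report only what shows in the picture. A call takes as long as a camera call.
- ctrl.outline_of(camera, label): "pixels" (480x640 bool, what is visible of it) and "bbox" ([left, top, width, height] in pixels, round what is visible of it).
The state is a dict: "clock": time; "q": joint angles; "dq": joint speeds; "joint_efforts": joint torques, N m; "position": TCP position; "eef_rot": TCP orientation; "ft_force": force on the tool from outside, world axes, zero at the start; "moment": the same for the moment, N m; "finger_gap": finger opening in mm.
Only numpy, scipy, OpenCV 4.12 (cv2) and the standard library are available. Lean on these libraries where they do the work, as an engineer would, in place of code of your own. Each camera call takes 0.05 s, during which the arm holds its last target.

### The job

Load the tray for the kiln: from the loose clay pieces lying beside it on the clear end of the bench (not the heaps) gather the four that have a setter there, and lay each in the setter whose recess has its outline - the large oval, the fish, the large half-round and the oblong tile - so that it sits flat on the recess floor. Set them down gently, without dropping them, and leave the small oval and the small half-round, which have no setter, where they lie.

Things in the scene. Friction and masses are not known exactly. Their poses are not given: they have to be found in the camera images.
- oval: Large oval plaque of pressed grey clay with dark dots and spirals, 50 mm wide (x), 70 mm long (y), 9 mm thick. Origin: centre of its underside; z up, y along its length. About 42 g, loose, lying flat on the bench; grip it across its width (its x) at the middle, by the fingertips.
- fish: Fish plaque of pressed grey clay with scales, 40 mm wide (x), 75 mm long (y), 9 mm thick; nose to +y, tail (32 mm wide) to -y. Origin: centre of its underside; z up, y along its length. About 32 g, loose, lying flat on the bench; grip it across its width (its x) at the middle, by the fingertips.
- half_round: Large half-round shell plaque of pressed grey clay with curved ribs, 55 mm wide (x), 90 mm long (y), 8 mm thick; straight side to -x, round side to +x. Origin: centre of its underside; z up, y along its length. About 59 g, loose, lying flat on the bench; grip it across its width (its x) at the middle, by the fingertips.
- tile: Oblong orange tile, 60 mm wide (x), 86 mm long (y), 8 mm thick, square corners. Origin: centre of its underside; z up, y along its length. About 69 g, loose, lying flat on the bench; grip it across its width (its x) at the middle, by the fingertips.
- small_oval: Look-alike: small oval clay chip with dots, 35 x 50 x 8 mm. It has no setter and stays where it lies. Origin: centre of its underside.
- small_half_round: Look-alike: small half-round clay piece with curved ribs, 40 x 65 x 8 mm. It has no setter and stays where it lies. Origin: centre of its underside.
- setter_oval: Fixed fireclay setter 98 x 116 x 14 mm (x, y, z), one of four 2 by 2 in a low tray (rim 11 mm). Recess 6 mm deep shaped like the large oval, 4.5 mm wider all round, top flared 3 mm more. A 36 mm finger channel as deep as the recess crosses it along x at y = 0. Origin: mid underside, 5 mm above the table; recess floor at z = 8 mm. Seated: centres match, oval's y along this y, either way.
- setter_fish: Fixed fireclay setter 98 x 116 x 14 mm (x, y, z), one of four 2 by 2 in a low tray (rim 11 mm). Recess 6 mm deep shaped like the fish, 4.5 mm wider all round, top flared 3 mm more. A 36 mm finger channel as deep as the recess crosses it along x at y = 0. Origin: mid underside, 5 mm above the table; recess floor at z = 8 mm. Seated: origins and axes match, nose to +y.
- setter_half_round: Fixed fireclay setter 98 x 116 x 14 mm (x, y, z), one of four 2 by 2 in a low tray (rim 11 mm). Recess 6 mm deep shaped like the large half-round, 4.5 mm wider all round, top flared 3 mm more. A 36 mm finger channel as deep as the recess crosses it along x at y = 0. Origin: mid underside, 5 mm above the table; recess floor at z = 8 mm. Seated: origins and axes match, straight side to -x.
- setter_tile: Fixed fireclay setter 98 x 116 x 14 mm (x, y, z), one of four 2 by 2 in a low tray (rim 11 mm). Recess 6 mm deep shaped like the oblong tile, 4.5 mm wider all round, top flared 3 mm more. A 36 mm finger channel as deep as the recess crosses it along x at y = 0. Origin: mid underside, 5 mm above the table; recess floor at z = 8 mm. Seated: centres match, tile's y along this y, either way.

How it is judged (in metres and radians):
At the end, for the whole second after the job is handed in: Each of the four pieces lies in its own setter, within 10 mm of its centre, flat (tilt under 0.05 rad) on the recess floor (underside within 2.5 mm of it), released and at rest; the small oval and the small half-round have moved less than 20 mm (horizontal distance between oval and setter_oval below 0.01 m and z of oval in the frame of setter_oval between 0.0055 and 0.0105 m and angle between each of oval, fish, half_round, tile's own z axis and vertical below 0.05 rad and linear speed of each of oval, fish, half_round, tile below 0.02 m/s and horizontal distance between fish and setter_fish below 0.01 m and z of fish in the frame of setter_fish between 0.0055 and 0.0105 m and horizontal distance between half_round and setter_half_round below 0.01 m and z of half_round in the frame of setter_half_round between 0.0055 and 0.0105 m and horizontal distance between tile and setter_tile below 0.01 m and z of tile in the frame of setter_tile between 0.0055 and 0.0105 m and distance of each of small_oval, small_half_round from where it was at the start of the episode below 0.02 m); the robot touches nothing.
It fails at once if a look-alike is lifted off the bench (height (world z) of any of small_oval, small_half_round above 0.03 m).
It fails at once if a plaque or the tile is dropped from a height (moves faster than 0.7 m/s with no finger on it) ((linear speed of oval above 0.7 m/s and contact force between the fingers and oval below 0.05 N) or (linear speed of fish above 0.7 m/s and contact force between the fingers and fish below 0.05 N) or (linear speed of half_round above 0.7 m/s and contact force between the fingers and half_round below 0.05 N) or (linear speed of tile above 0.7 m/s and contact force between the fingers and tile below 0.05 N)).
It also fails if it takes over 83 s, if anything falls off the work surface, if the arm or the gripper's body presses on something with over 40 N, if the wrist force passes 120 N, or if a joint passes its speed limit or range.

## Working session

There is one attempt and no reset: what is moved stays moved. The work goes in short steps, Python scripts to look and compute and a tool call to move; the robot and the scene stay as the last step left them, time stands still between calls to the robot, and variables do not carry over. Pictures are saved under pics/ and viewed, and the job is handed in when it is done.

Besides the shell and the picture viewer there is one more tool, called after "Call:" as name([rows], argument=value, ...), one row to a line, values as JSON. jog_arm: Moves the arm, as the interface text tells. Its arguments: {"type":"object","properties":{"rows":{"type":"array"},"squeeze":{"type":"number"}},"required":["rows"]}

```bash
ls; mkdir -p pics
python3 - <<'E'
from workcell import ctrl
import cv2,numpy as np
print(ctrl.state())
for n in ("scene","top"):
    im,d=ctrl.read_camera(n); cv2.imwrite(f"pics/{n}0.png",im); np.savez(f"{n}0.npz",im=im,d=d)
    p=ctrl.camera_params(n); print(n,p)
E
```

```text
pics
{'clock': 0.0, 'q': array([-1.31088341,  0.32179919, -0.07008119,  1.45168004,  0.02255557,
        1.37080914, -0.0568958 ]), 'dq': array([ 0.00057921,  0.0008943 , -0.00092368,  0.00079738, -0.00194701,
        0.00102966,  0.00111214]), 'joint_efforts': array([ 1.99136434e-05, -4.93596160e+01, -3.82115152e-01, -3.14318526e+01,
        1.30973768e-02,  1.16740659e-02,  3.33878791e-07]), 'position': array([158.08680695, 629.9699258 , 255.23634838]), 'eef_rot': array([-3.85093459e-01, -3.11772140e+00,  2.98638504e-03]), 'ft_force': array([-0.42001162,  0.00321751, -0.48349506]), 'moment': array([0.01716624, 0.02112178, 0.00487003]), 'finger_gap': 85.29231925095117}
scene {'K': array([[533.27135446,   0.        , 319.97953662],
       [  0.        , 533.27135446, 233.68641314],
       [  0.        ,   0.        ,   1.        ]]), 'position': array([ 126.28706529, -699.01826763,  553.9714476 ]), 'rotation': array([ 0.98271243, -0.28774025, -0.51187058])}
top {'K': array([[445.60314458,   0.        , 325.49833698],
       [  0.        , 445.60314458, 239.17996204],
       [  0.        ,   0.        ,   1.        ]]), 'position': array([444.66945495,  31.03328113, 933.24084059]), 'rotation': array([ 0.10376607, -0.14814716, -1.54558131])}
```

View pics/scene0.png

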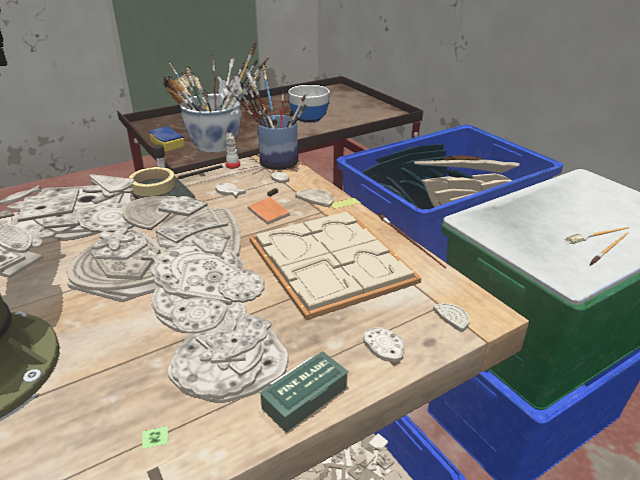

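View pics/top0.png

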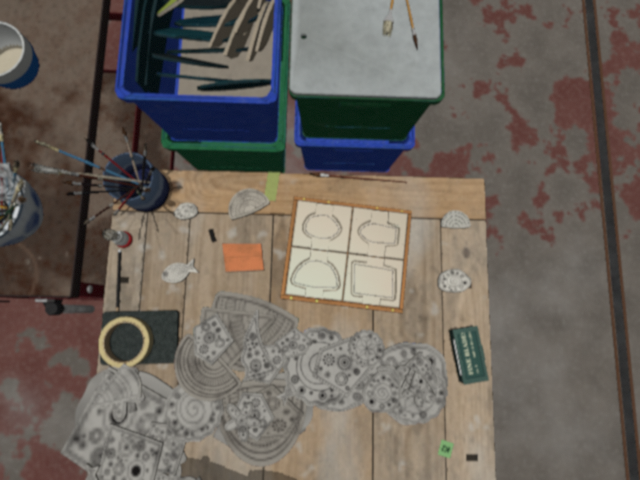

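```bash
cat > h.py <<'E'
import cv2,numpy as np
from scipy.spatial.transform import Rotation as R
def pts(d,p):
    K=p['K'];v,u=np.mgrid[0:480,0:640]
    x=(u-K[0,2])/K[0,0]*d; y=(v-K[1,2])/K[1,1]*d
    c=np.stack([x,-y,-d],-1)
    return c@R.from_rotvec(p['rotation']).as_matrix().T+p['position']
def proj(P,p):
    P=np.atleast_2d(P);c=(P-p['position'])@R.from_rotvec(p['rotation']).as_matrix()
    z=-c[:,2];K=p['K']
    return np.stack([K[0,0]*c[:,0]/z+K[0,2],-K[1,1]*c[:,1]/z+K[1,2]],-1)
def ray_plane(uv,p,z):
    uv=np.atleast_2d(uv).astype(float);K=p['K']
    c=np.stack([(uv[:,0]-K[0,2])/K[0,0],-(uv[:,1]-K[1,2])/K[1,1],-np.ones(len(uv))],-1)
    w=c@R.from_rotvec(p['rotation']).as_matrix().T
    t=(z-p['position'][2])/w[:,2]
    return p['position']+w*t[:,None]
def ortho(im,p,z,x0,x1,y0,y1,s):
    # rows: x descending (up=+x), cols: y descending (left=+y)
    xs=np.arange(x1,x0,-1/s);ys=np.arange(y1,y0,-1/s)
    X,Y=np.meshgrid(xs,ys,indexing='ij')
    uv=proj(np.stack([X.ravel(),Y.ravel(),np.full(X.size,z)],-1),p).astype(np.float32)
    return cv2.remap(im,uv[:,0].reshape(X.shape),uv[:,1].reshape(X.shape),cv2.INTER_CUBIC)
E
python3 - <<'E'
from h import *
from workcell import ctrl
f=np.load('top0.npz');p=ctrl.camera_params('top')
W=pts(f['d'],p)
for n,u,v in [('fish',178,271),('tile',243,257),('hr',249,205),('so',186,210),('ov',456,282),('shr',456,220),('s1',322,227),('s2',379,233),('s3',317,276),('s4',374,281),('bench',420,260),('bench',210,240)]:
    print(n,W[v-1:v+2,u-1:u+2].reshape(-1,3).mean(0).round(1))
o=ortho(f['im'],p,10,420,720,-320,400,1.1)
print(o.shape);cv2.imwrite('pics/o1.png',o)
lab={}
for l in ['oval','fish','half_round','tile','small_oval','small_half_round','setter_oval','setter_fish','setter_half_round','setter_tile']:
    if l=='oval': ctrl.read_camera('top')
    for r in ctrl.outline_of('top',l)[:3]:
        m=r['pixels'];v,u=np.nonzero(m);
        lab[l]=m if l not in lab else lab[l]
        print(l,round(r['confidence'],2),r['bbox'],W[v,u].mean(0).round(1),m.sum())
np.savez('masks.npz',**lab)
E
```

```text
fish [521.4 308.5   9.1]
tile [553.5 177.1   7.6]
hr [640.2 154.6 110.6]
so [650.4 301.4   7.6]
ov [ 510.9 -268.1    8.8]
shr [ 643.3 -272.     8.2]
s1 [620.2  14.2  12.5]
s2 [ 610.  -105.9   14.2]
s3 [516.9  22.4  13.1]
s4 [509.1 -95.7  12.8]
bench [ 5.566e+02 -1.954e+02 -5.000e-01]
bench [588.4 248.5   2.8]
(330, 792, 3)
oval 0.79 [437.4, 267.3, 34.3, 24.6] [ 512.8 -261.2   12.7] 636
fish 0.56 [159.6, 259.2, 36.9, 26.3] [518.9 308.9  10.3] 487
half_round 0.72 [230.8, 188.1, 40.2, 30.6] [668.  175.8  11.1] 884
tile 0.6 [221.7, 243.0, 42.0, 29.2] [551.6 176.4  15.8] 1112
small_oval 0.74 [174.6, 204.8, 24.6, 15.0] [648.5 302.    8.1] 304
small_oval 0.31 [161.0, 262.3, 35.7, 22.5] [518.8 307.8  10.1] 488
small_half_round 0.8 [438.4, 211.5, 34.7, 18.5] [ 641.2 -268.4   12.4] 403
setter_oval 0.72 [291.9, 198.5, 64.3, 57.9] [619.2  14.9  22.1] 2596
setter_fish 0.92 [346.9, 209.6, 63.9, 47.6] [ 607.7 -102.1   19.6] 2592
setter_half_round 0.6 [286.8, 247.6, 61.4, 52.3] [520.8  24.9  19.4] 2633
setter_tile 0.92 [346.8, 251.4, 57.0, 54.5] [510.2 -92.4  18.4] 2659
setter_tile 0.3 [348.7, 208.1, 62.7, 49.4] [ 607.7 -101.9   19.8] 2505
```

View pics/o1.png

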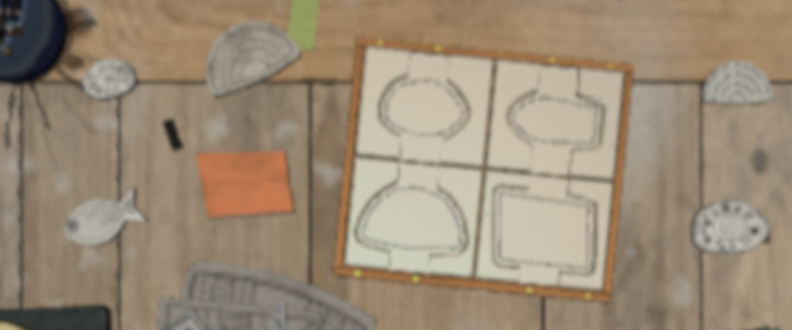

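Run:
```python
from h import *
from workcell import ctrl
s=ctrl.state();Rt=R.from_rotvec(s['eef_rot']).as_matrix();print(Rt.round(3))
p=ctrl.camera_params('wrist');print(p['K'])
Rc=R.from_rotvec(p['rotation']).as_matrix()
print('cam in tool',(Rt.T@(p['position']-s['position'])).round(2));print((Rt.T@Rc).round(3)); print(p['position'])
W=pts(np.load('top0.npz')['d'],ctrl.camera_params('top'))
# obstacles height map
for x in range(400,761,40):
    print(x,[int(np.percentile(W[...,2][(abs(W[...,0]-x)<20)&(abs(W[...,1]-y)<20)],98)) if ((abs(W[...,0]-x)<20)&(abs(W[...,1]-y)<20)).sum()>5 else -9 for y in range(440,-361,-40)])
```

```text
[[-0.97   0.243  0.   ]
 [ 0.243  0.97   0.   ]
 [-0.     0.    -1.   ]]
[[420.78141908   0.         320.29297937]
 [  0.         420.78141908 243.71876268]
 [  0.           0.           1.        ]]
cam in tool [  67.46    1.09 -117.98]
[[-0.     0.964  0.266]
 [ 1.     0.     0.   ]
 [-0.     0.266 -0.964]]
[ 92.9999517  647.96089805 374.36812143]
400 [40, 39, 39, 15, 41, 47, 47, 36, 37, 49, 46, 46, 52, 50, 45, 10, 9, 33, 34, 33, -9]
440 [14, 39, 30, 15, 3, 39, 39, 29, 22, 12, 933, 3, 12, 12, 18, 12, 3, 3, 4, 3, -9]
480 [8, 2, 3, 8, 3, 10, 12, 11, 9, 21, 20, 21, 21, 19, 20, 20, 3, 10, 10, 3, -9]
520 [8, 3, 4, 11, 11, 3, 10, 9, 8, 21, 16, 19, 21, 16, 17, 21, 3, 11, 12, 3, -9]
560 [79, 38, 3, 2, 6, 3, 11, 10, 7, 21, 21, 21, 22, 21, 21, 21, 2, 3, 3, 3, -9]
600 [88, 197, 186, 3, 2, 10, 8, 7, 3, 21, 21, 20, 22, 21, 18, 21, 3, 3, 3, 3, -9]
640 [188, 142, 139, 155, 10, 3, 11, 10, 2, 21, 21, 20, 21, 21, 21, 22, 3, 10, 11, 4, -9]
680 [170, 103, 116, 145, 9, 3, 10, 11, 9, 19, 21, 19, 20, 16, 12, 11, 3, 3, 7, 3, -9]
720 [156, 108, 142, 4, 3, 3, 3, 3, 3, 3, 9, 7, 6, 5, 4, 4, 3, 3, 3, 3, -9]
760 [162, 159, 159, -9, -9, -9, -9, -9, -9, -9, -9, -9, -9, -9, -9, -9, -9, -9, -9, -9, -9]
```

Call:
jog_arm([
  {"tx":0.5627,"ty":-0.52,"tz":-0.02,"wz":-0.844,"gripper":0},
  {"tx":0.5627,"ty":-0.52,"tz":-0.02,"wz":-0.844,"gripper":0},
  {"tx":0.5627,"ty":-0.52,"tz":-0.02,"wz":-0.844,"gripper":0},
  {"tx":0.5627,"ty":-0.52,"tz":-0.02,"wz":-0.844,"gripper":0},
  {"tx":0.5627,"ty":-0.52,"tz":-0.02,"wz":-0.844,"gripper":0},
  {"tx":0.5627,"ty":-0.52,"tz":-0.02,"wz":-0.844,"gripper":0},
  {"tx":0.5627,"ty":-0.52,"tz":-0.02,"wz":-0.844,"gripper":0},
  {"tx":0.5627,"ty":-0.52,"tz":-0.02,"wz":-0.844,"gripper":0},
  {"tx":0.5627,"ty":-0.52,"tz":-0.02,"wz":-0.844,"gripper":0},
  {"tx":0.5627,"ty":-0.52,"tz":-0.02,"wz":-0.844,"gripper":0},
  {"tx":0.5627,"ty":-0.52,"tz":-0.02,"wz":-0.844,"gripper":0},
  {"tx":0.5627,"ty":-0.52,"tz":-0.02,"wz":-0.844,"gripper":0},
])

```text
invalid input
```

Call:
jog_arm([
  {"tx":0.5627,"ty":-0.52,"tz":-0.02,"wx":0,"wy":0,"wz":-0.844,"gripper":0},
  {"tx":0.5627,"ty":-0.52,"tz":-0.02,"wx":0,"wy":0,"wz":-0.844,"gripper":0},
  {"tx":0.5627,"ty":-0.52,"tz":-0.02,"wx":0,"wy":0,"wz":-0.844,"gripper":0},
  {"tx":0.5627,"ty":-0.52,"tz":-0.02,"wx":0,"wy":0,"wz":-0.844,"gripper":0},
  {"tx":0.5627,"ty":-0.52,"tz":-0.02,"wx":0,"wy":0,"wz":-0.844,"gripper":0},
  {"tx":0.5627,"ty":-0.52,"tz":-0.02,"wx":0,"wy":0,"wz":-0.844,"gripper":0},
  {"tx":0.5627,"ty":-0.52,"tz":-0.02,"wx":0,"wy":0,"wz":-0.844,"gripper":0},
  {"tx":0.5627,"ty":-0.52,"tz":-0.02,"wx":0,"wy":0,"wz":-0.844,"gripper":0},
  {"tx":0.5627,"ty":-0.52,"tz":-0.02,"wx":0,"wy":0,"wz":-0.844,"gripper":0},
  {"tx":0.5627,"ty":-0.52,"tz":-0.02,"wx":0,"wy":0,"wz":-0.844,"gripper":0},
  {"tx":0.5627,"ty":-0.52,"tz":-0.02,"wx":0,"wy":0,"wz":-0.844,"gripper":0},
  {"tx":0.5627,"ty":-0.52,"tz":-0.02,"wx":0,"wy":0,"wz":-0.844,"gripper":0},
])

```text
clock: 1.65
position: [526.5, 289.8, 243.7]
eef_rot: [2.226, 2.217, 0.002]
ft_force: [0.5, 0.7, 0.7]
finger_gap: 85.9
```

Call:
jog_arm([
  {"tx":0.05,"ty":-0.05,"tz":0,"wx":0,"wy":0,"wz":0,"gripper":0},
  {"tx":0.05,"ty":-0.05,"tz":0,"wx":0,"wy":0,"wz":0,"gripper":0},
  {"tx":0.05,"ty":-0.05,"tz":0,"wx":0,"wy":0,"wz":0,"gripper":0},
  {"tx":0.05,"ty":-0.05,"tz":0,"wx":0,"wy":0,"wz":0,"gripper":0},
  {"tx":0.05,"ty":-0.05,"tz":0,"wx":0,"wy":0,"wz":0,"gripper":0},
])

```text
clock: 2.07
position: [561.7, 255.5, 243.1]
eef_rot: [-2.219, -2.222, -0.0]
ft_force: [-0.1, 0.6, 0.1]
finger_gap: 85.5
```

Run:
```python
from h import *
from workcell import ctrl
s=ctrl.state();print(s['position'],s['eef_rot'],abs(s['dq']).max(),s['q'].round(2))
p=ctrl.camera_params('wrist');im,d=ctrl.read_camera('wrist')
cv2.imwrite('pics/w1.png',im);np.savez('w1.npz',im=im,d=d,**p)
s=ctrl.state();print(s['position'],s['eef_rot'])
```

```text
[561.68602888 255.54942372 243.14739203] [-2.21885246e+00 -2.22215480e+00 -3.01699371e-05] 0.01679895233829537 [-0.79  0.26  0.39  1.57 -0.1   1.33 -0.39]
[561.46854086 255.96365943 243.22435153] [-2.21780015e+00 -2.22328667e+00 -2.69645904e-04]
```

View pics/w1.png

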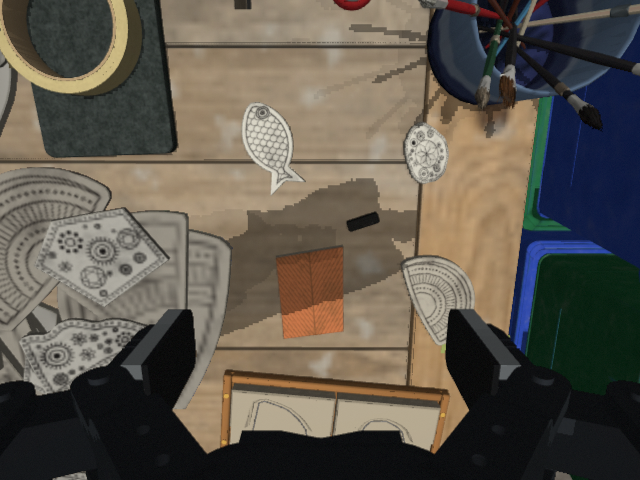

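```bash
cat > seg.py <<'E'
from h import *
from workcell import ctrl
import sys
f=np.load('w1.npz');p={k:f[k] for k in('K','position','rotation')};im=f['im']
out={}
tiles=[]
for l,c,z in [('fish',(520,308),9),('half_round',(668,176),8),('tile',(552,178),8)]:
    s=4;x0,x1,y0,y1=c[0]-60,c[0]+60,c[1]-60,c[1]+60
    o=ortho(im,p,z,x0,x1,y0,y1,s)
    hsv=cv2.cvtColor(o,cv2.COLOR_BGR2HSV)
    if l=='tile': m=(hsv[...,1]>150).astype(np.uint8)
    else: m=(hsv[...,1]<50).astype(np.uint8)&(hsv[...,2]>60)
    m=cv2.morphologyEx(m.astype(np.uint8),cv2.MORPH_CLOSE,np.ones((9,9)));m=cv2.morphologyEx(m,cv2.MORPH_OPEN,np.ones((7,7)))
    cs,_=cv2.findContours(m,cv2.RETR_EXTERNAL,cv2.CHAIN_APPROX_NONE);k=max(cs,key=cv2.contourArea)
    r=cv2.minAreaRect(k);(cx,cy),(w,h),a=r
    print(l,'world',x1-cy/s,y1-cx/s,'size',w/s,h/s,'ang(img)',a,'area mm2',cv2.contourArea(k)/s/s)
    cv2.drawContours(o,[k],-1,(0,0,255),1);cv2.drawContours(o,[cv2.boxPoints(r).astype(int)],-1,(0,255,0),1)
    tiles.append(cv2.resize(o,(400,400)))
    np.save(f'k_{l}.npy',np.stack([x1-k[:,0,1]/s,y1-k[:,0,0]/s],-1))
cv2.imwrite('pics/seg1.png',cv2.resize(np.hstack(tiles),(798,266)))
E
python3 seg.py
```

```text
fish world 520.6722946166992 307.1523132324219 size 48.79531478881836 74.86065673828125 ang(img) 50.12577438354492 area mm2 2172.46875
half_round world 680.1988067626953 163.56773376464844 size 54.904388427734375 129.32131958007812 ang(img) 60.68999481201172 area mm2 3976.03125
tile world 554.165111541748 180.1276512145996 size 58.17877197265625 83.37789154052734 ang(img) 86.21735382080078 area mm2 4368.4375
```

View pics/seg1.png

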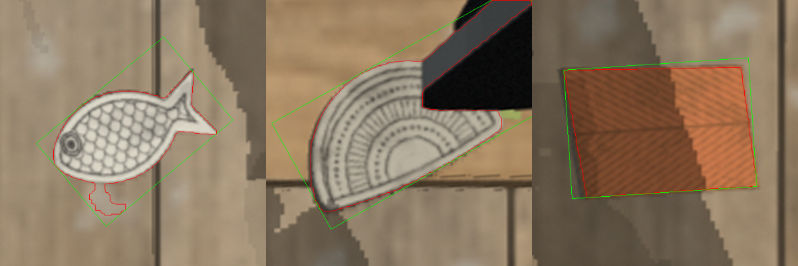

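Call:
jog_arm([
  {"tx":0.0044,"ty":-0.42,"tz":0.076,"wx":0,"wy":0,"wz":0,"gripper":0},
  {"tx":0.0044,"ty":-0.42,"tz":0.076,"wx":0,"wy":0,"wz":0,"gripper":0},
  {"tx":0.0044,"ty":-0.42,"tz":0.076,"wx":0,"wy":0,"wz":0,"gripper":0},
  {"tx":0.0044,"ty":-0.42,"tz":0.076,"wx":0,"wy":0,"wz":0,"gripper":0},
  {"tx":0.0044,"ty":-0.42,"tz":0.076,"wx":0,"wy":0,"wz":0,"gripper":0},
  {"tx":0.0044,"ty":-0.42,"tz":0.076,"wx":0,"wy":0,"wz":0,"gripper":0},
  {"tx":0.0044,"ty":-0.42,"tz":0.076,"wx":0,"wy":0,"wz":0,"gripper":0},
  {"tx":0.0044,"ty":-0.42,"tz":0.076,"wx":0,"wy":0,"wz":0,"gripper":0},
  {"tx":0.0044,"ty":-0.42,"tz":0.076,"wx":0,"wy":0,"wz":0,"gripper":0},
  {"tx":0.0044,"ty":-0.42,"tz":0.076,"wx":0,"wy":0,"wz":0,"gripper":0},
  {"tx":0.0044,"ty":-0.42,"tz":0.076,"wx":0,"wy":0,"wz":0,"gripper":0},
])

```text
clock: 3.03
position: [566.1, -58.7, 300.1]
eef_rot: [-2.218, -2.223, -0.002]
ft_force: [-0.2, -0.1, 0.4]
finger_gap: 85.3
```

```bash
cat > snap.py <<'E'
import sys
from h import *
from workcell import ctrl
n=sys.argv[1]
s=ctrl.state();print(s['position'].round(2),s['eef_rot'].round(4),'dq',abs(s['dq']).max().round(3),'t',s['clock'],'gap',s['finger_gap'],'ft',s['ft_force'].round(1),s['q'].round(2))
p=ctrl.camera_params('wrist');im,d=ctrl.read_camera('wrist')
cv2.imwrite(f'pics/{n}.png',im);np.savez(f'{n}.npz',im=im,d=d,tcp=s['position'],rot=s['eef_rot'],**p)
E
python3 snap.py w2
```

```text
[566.07 -58.68 300.15] [-2.2179e+00 -2.2234e+00 -1.6000e-03] dq 0.017 t 3.0333 gap 85.33081473366295 ft [-0.2 -0.1  0.4] [-0.47  0.14  0.59  1.61 -0.08  1.42  0.13]
```

View pics/w2.png

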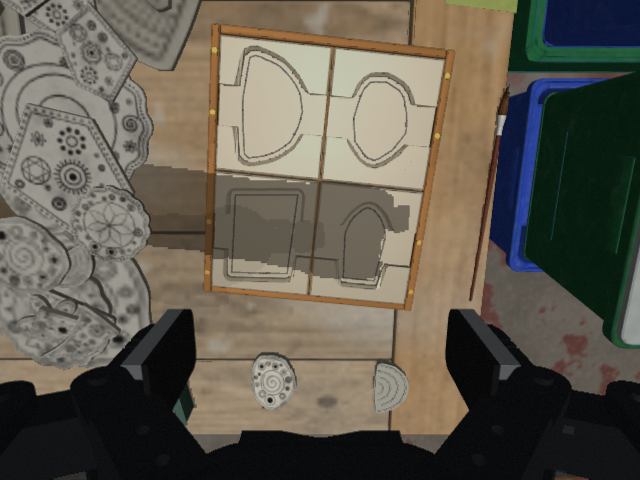

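Run:
```python
from h import *
f=np.load('w2.npz');p={k:f[k] for k in('K','position','rotation')};im=f['im']
o=ortho(im,p,19,455,675,-175,100,2.6);print(o.shape);cv2.imwrite('pics/o2.png',o)
o=ortho(im,p,13,455,675,-175,100,2.6);cv2.imwrite('pics/o2f.png',o)
W=pts(f['d'],p)
P=W.reshape(-1,3)
t=P[(abs(P[:,0]-560)<100)&(abs(P[:,1]+40)<120)]
h,e=np.histogram(t[:,2],np.arange(0,30,1));print(list(zip(e.astype(int),h)))
b=P[(abs(P[:,0]-600)<40)&(P[:,1]<-190)&(P[:,1]>-220)];print('bench z',np.median(b[:,2]))
```

```text
(572, 716, 3)
[(np.int64(0), np.int64(87)), (np.int64(1), np.int64(40)), (np.int64(2), np.int64(9)), (np.int64(3), np.int64(26)), (np.int64(4), np.int64(201)), (np.int64(5), np.int64(304)), (np.int64(6), np.int64(161)), (np.int64(7), np.int64(85)), (np.int64(8), np.int64(108)), (np.int64(9), np.int64(293)), (np.int64(10), np.int64(810)), (np.int64(11), np.int64(1974)), (np.int64(12), np.int64(7590)), (np.int64(13), np.int64(11732)), (np.int64(14), np.int64(4838)), (np.int64(15), np.int64(811)), (np.int64(16), np.int64(739)), (np.int64(17), np.int64(2080)), (np.int64(18), np.int64(6951)), (np.int64(19), np.int64(9538)), (np.int64(20), np.int64(3672)), (np.int64(21), np.int64(356)), (np.int64(22), np.int64(4)), (np.int64(23), np.int64(0)), (np.int64(24), np.int64(0)), (np.int64(25), np.int64(0)), (np.int64(26), np.int64(0)), (np.int64(27), np.int64(0)), (np.int64(28), np.int64(0))]
bench z 0.24469678432433284
```

View pics/o2.png

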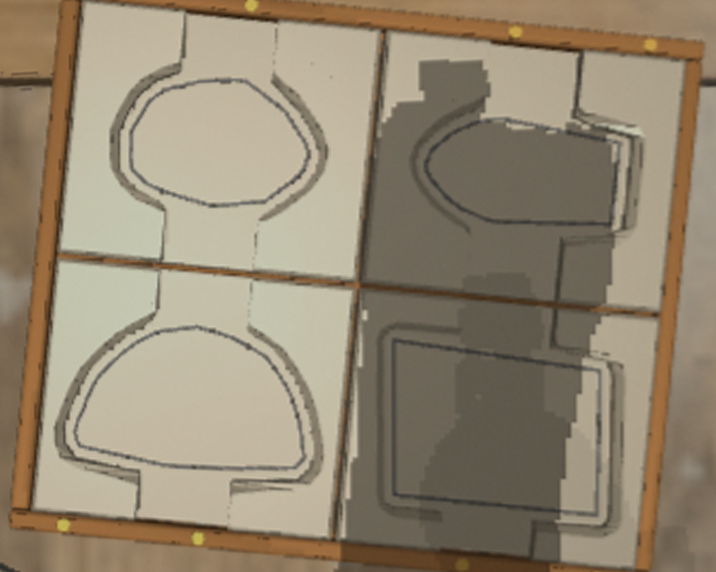

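Run:
```python
from h import *
f=np.load('w2.npz');p={k:f[k] for k in('K','position','rotation')};im=f['im']
for n,c in dict(hr=(521,22),ov=(620,15),ti=(510,-95),fi=(609,-102)).items():
    o=ortho(im,p,13,c[0]-40,c[0]+40,c[1]-50,c[1]+50,8)
    o=cv2.createCLAHE(3,(4,4)).apply(cv2.cvtColor(o,cv2.COLOR_BGR2GRAY))
    cv2.imwrite(f'pics/f_{n}.png',o)
a=[cv2.resize(cv2.imread(f'pics/f_{n}.png'),(400,320)) for n in('hr','ov','ti','fi')]
cv2.imwrite('pics/f4.png',np.vstack([np.hstack(a[:2][::-1]),np.hstack(a[::-1][:2])]))
```

```text
(no output)
```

View pics/f4.png

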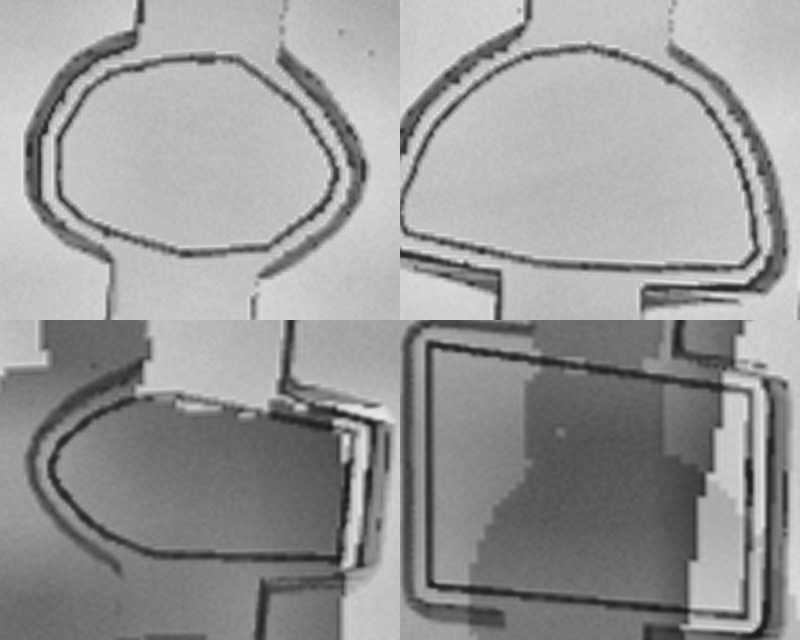

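```bash
cat > polys.py <<'E'
import numpy as np
def conv(pp,o,c): 
    a=np.array(pp,float)-o; return np.stack([c[0]+40-a[:,1]/4,c[1]+50-a[:,0]/4],-1)
REC=dict(
oval=conv([(60,135),(75,103),(108,75),(170,58),(237,57),(300,105),(337,170),(332,200),(270,246),(183,253),(105,233),(65,193)],(0,0),(620,15)),
half_round=conv([(402,195),(430,135),(480,80),(520,53),(590,46),(690,90),(735,160),(757,247),(742,268),(540,265),(408,232),(399,225)],(400,0),(521,22)),
fish=conv([(50,467),(70,440),(110,412),(170,396),(340,428),(338,558),(150,551),(95,525),(60,490)],(0,320),(609,-102)),
tile=conv([(430,345),(750,388),(747,615),(430,585)],(400,320),(510,-95)))
E
python3 - <<'E'
from h import *
from polys import REC
f=np.load('w2.npz');p={k:f[k] for k in('K','position','rotation')};im=f['im']
x1,y1,s=675,100,2.8
o=ortho(im,p,13,455,675,-175,100,s)
for k,v in REC.items():
    q=np.stack([(y1-v[:,1])*s,(x1-v[:,0])*s],-1)
    cv2.polylines(o,[np.round(q*8).astype(int)],True,(0,0,255),1,cv2.LINE_AA,3)
cv2.imwrite('pics/rec.png',o)
E
```

```text
(no output)
```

View pics/rec.png

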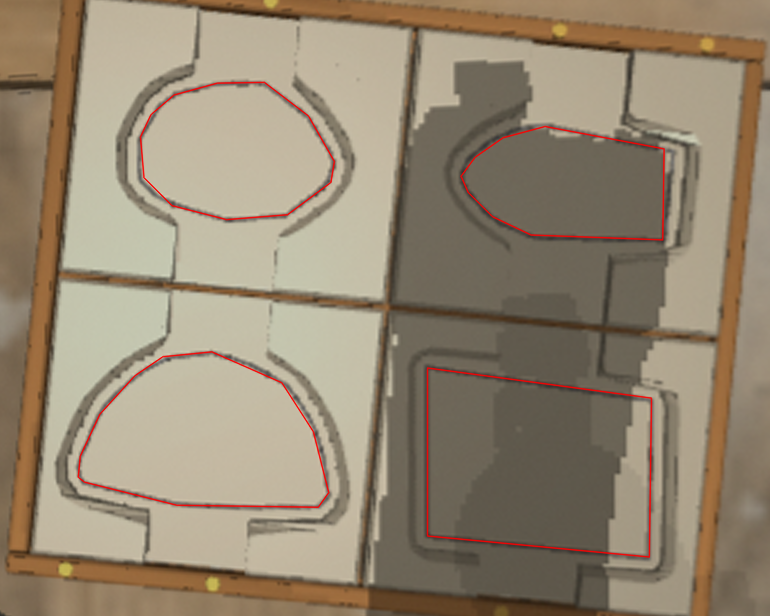

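```bash
cat > seg2.py <<'E'
from h import *
from polys import REC
from scipy.optimize import least_squares
Z=dict(oval=9,fish=9,half_round=8,tile=8)
def contour(n,l,c,r=55,s=4):
    f=np.load(n+'.npz');p={k:f[k] for k in('K','position','rotation')}
    x1,y1=c[0]+r,c[1]+r
    o=ortho(f['im'],p,Z[l],c[0]-r,c[0]+r,c[1]-r,c[1]+r,s)
    hsv=cv2.cvtColor(o,cv2.COLOR_BGR2HSV)
    m=(hsv[...,1]>150) if l=='tile' else (hsv[...,1]<50)&(hsv[...,2]>60)
    m=cv2.morphologyEx(m.astype(np.uint8),cv2.MORPH_CLOSE,np.ones((9,9)))
    m=cv2.morphologyEx(m,cv2.MORPH_OPEN,cv2.getStructuringElement(cv2.MORPH_ELLIPSE,(17,17)))
    g=np.full(m.shape,cv2.GC_BGD,np.uint8); g[cv2.dilate(m,np.ones((25,25)))>0]=cv2.GC_PR_BGD;g[m>0]=cv2.GC_PR_FGD
    g[cv2.erode(m,np.ones((31,31)))>0]=cv2.GC_FGD
    b,fg=np.zeros((1,65)),np.zeros((1,65))
    cv2.grabCut(o,g,None,b,fg,4,cv2.GC_INIT_WITH_MASK)
    m2=((g==1)|(g==3)).astype(np.uint8); m2=cv2.morphologyEx(m2,cv2.MORPH_OPEN,np.ones((5,5)))
    cs,_=cv2.findContours(m2,cv2.RETR_EXTERNAL,cv2.CHAIN_APPROX_NONE);k=max(cs,key=cv2.contourArea)
    h=cv2.convexHull(k)
    cv2.drawContours(o,[k],-1,(0,0,255),1);cv2.drawContours(o,[h],-1,(0,255,0),1)
    h=h[:,0].astype(float)
    return np.stack([x1-h[:,1]/s,y1-h[:,0]/s],-1),o
def dense(P,n=240):
    Q=np.vstack([P,P[:1]]);d=np.r_[0,np.cumsum(np.linalg.norm(np.diff(Q,axis=0),axis=1))]
    t=np.linspace(0,d[-1],n,endpoint=False);return np.stack([np.interp(t,d,Q[:,i]) for i in(0,1)],-1)
def fit(h,l,th0s=(0,)):
    rec=REC[l].astype(np.float32);D=dense(h);c=D.mean(0)
    best=None
    for t0 in th0s:
        def tf(v): 
            a=v[2];M=np.array([[np.cos(a),-np.sin(a)],[np.sin(a),np.cos(a)]]);return ((D-c)*v[3])@M.T+c+v[:2]
        fun=lambda v:np.array([cv2.pointPolygonTest(rec.reshape(-1,1,2),(float(q[0]),float(q[1])),True) for q in tf(v)])
        r=least_squares(fun,[*(dense(rec).mean(0)-c),t0,1.0],x_scale=[1,1,.02,.02],diff_step=1e-4)
        e=np.sqrt(np.mean(r.fun**2))
        print(l,'t0',round(t0,2),'shift',r.x[:2].round(1),'rot deg',np.degrees(r.x[2]).round(1),'scale',r.x[3].round(3),'rms mm',e.round(2))
        if best is None or e<best[1]: best=(r.x,e)
    return best[0],c
E
python3 - <<'E'
from seg2 import *
T=[]
for n,l,c,t0 in [('w1','fish',(520,308),(-.4,-.1)),('w1','tile',(552,178),(-.1,3.04)),('w2','oval',(512,-262),(0,.2,3.1))]:
    h,o=contour(n,l,c);T.append(o)
    r=cv2.minAreaRect(h.astype(np.float32));print(l,'rect',r,'cent',h.mean(0))
    fit(h,l,t0);np.save(f'h_{l}.npy',h)
cv2.imwrite('pics/seg2.png',cv2.resize(np.hstack(T),(798,266)))
# finger tips in tool frame
for n in('w1','w2'):
    f=np.load(n+'.npz');p={k:f[k] for k in('K','position','rotation')}
    W=pts(f['d'],p);T=(W-f['tcp'])@R.from_rotvec(f['rot']).as_matrix()
    ok=(T[...,2]<60)&(f['d']>0)&(abs(T[...,1])<75)&(abs(T[...,0])<25)
    v=T[ok];print(n,len(v),'tip z max',np.percentile(v[:,2],[90,98,99.5,100]));
    w=v[v[:,2]>np.percentile(v[:,2],97)];print(w.min(0),w.max(0))
E
```

```text
fish rect ((521.2510375976562, 310.0542907714844), (41.047855377197266, 72.51858520507812), 21.982439041137695) cent [514.76041667 320.71875   ]
fish t0 -0.4 shift [  87.1 -411.6] rot deg -26.9 scale 0.976 rms mm 0.6
fish t0 -0.1 shift [  87.1 -411.6] rot deg -26.9 scale 0.976 rms mm 0.6
tile rect ((554.167724609375, 180.1195068359375), (58.77192306518555, 83.9173583984375), 3.828211545944214) cent [552.625      183.07291667]
tile t0 -0.1 shift [ -43.9 -271.9] rot deg -9.2 scale 1.015 rms mm 0.32
tile t0 3.04 shift [ -44.6 -273. ] rot deg 170.9 scale 1.014 rms mm 0.85
oval rect ((514.5, -261.0), (72.5, 50.5), 90.0) cent [ 513.86764706 -270.02205882]
oval t0 0 shift [106.9 276. ] rot deg -0.0 scale 0.942 rms mm 1.08
oval t0 0.2 shift [107.  275.9] rot deg -5.9 scale 0.943 rms mm 0.71
oval t0 3.1 shift [107.2 276. ] rot deg 174.2 scale 0.938 rms mm 1.7Traceback (most recent call last):
  File "<stdin>", line 11, in <module>
    raise KeyError(f"{key} is not a file in the archive") from None
KeyError: 'tcp is not a file in the archive'
```

View pics/seg2.png

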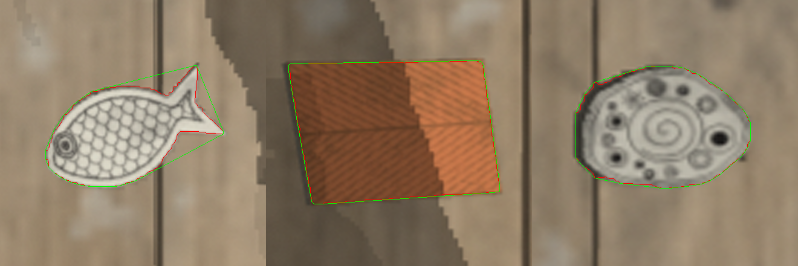

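Run:
```python
from h import *
for n in('w2',):
    f=np.load(n+'.npz');p={k:f[k] for k in('K','position','rotation')}
    W=pts(f['d'],p);T=(W-f['tcp'])@R.from_rotvec(f['rot']).as_matrix()
    ok=(T[...,2]<80)&(f['d']>0)
    v=T[ok]
    for z in range(-50,81,4):
        w=v[(v[:,2]>z)&(v[:,2]<=z+4)]
        if len(w): print(z,len(w),np.percentile(w[:,0],[2,98]).round(),np.percentile(abs(w[:,1]),[2,50,98]).round())
print(f['d'][320,160],f['d'][350,140])
```

```text
-50 2661 [ 8. 19.] [ 3. 34. 63.]
-46 7527 [-5. 14.] [43. 61. 67.]
-42 7635 [-6. 15.] [40. 55. 67.]
-38 3044 [ 8. 15.] [41. 54. 69.]
-34 1356 [ 7. 15.] [43. 53. 66.]
-30 780 [ 4. 14.] [42. 45. 54.]
-26 1221 [ 3. 13.] [42. 44. 49.]
-22 1067 [-1. 13.] [42. 43. 55.]
-18 1304 [-7. 13.] [42. 43. 56.]
-14 1262 [-9. 13.] [42. 43. 56.]
-10 1155 [-9. 13.] [42. 43. 56.]
-6 1075 [-9. 13.] [42. 43. 56.]
-2 923 [-9. 13.] [42. 43. 55.]
2 827 [-9. 13.] [42. 43. 54.]
6 536 [-9. 12.] [42. 43. 48.]
10 121 [-7.  9.] [42. 43. 43.]
127.95548 110.39026
```

Call:
jog_arm([
  {"tx":-0.0693,"ty":-0.2727,"tz":-0.08,"wx":0,"wy":0,"wz":0,"gripper":0},
  {"tx":-0.0693,"ty":-0.2727,"tz":-0.08,"wx":0,"wy":0,"wz":0,"gripper":0},
  {"tx":-0.0693,"ty":-0.2727,"tz":-0.08,"wx":0,"wy":0,"wz":0,"gripper":0},
  {"tx":-0.0693,"ty":-0.2727,"tz":-0.08,"wx":0,"wy":0,"wz":0,"gripper":0},
  {"tx":-0.0693,"ty":-0.2727,"tz":-0.08,"wx":0,"wy":0,"wz":0,"gripper":0},
  {"tx":-0.0693,"ty":-0.2727,"tz":-0.08,"wx":0,"wy":0,"wz":0,"gripper":0},
  {"tx":-0.0693,"ty":-0.2727,"tz":-0.08,"wx":0,"wy":0,"wz":0,"gripper":0},
  {"tx":-0.0693,"ty":-0.2727,"tz":-0.08,"wx":0,"wy":0,"wz":0,"gripper":0},
])

```text
clock: 3.75
position: [514.7, -263.9, 239.7]
eef_rot: [-2.219, -2.221, -0.0]
ft_force: [0.3, 0.8, 0.1]
finger_gap: 85.4
```

```bash
python3 snap.py w3
python3 - <<'E'
from seg2 import *
h,o=contour('w3','oval',(514,-263));cv2.imwrite('pics/seg3.png',o);np.save('h_oval.npy',h)
print(cv2.minAreaRect(h.astype(np.float32)));v,c=fit(h,'oval',(0.2,-.1,3.1));print(c)
E
```

```text
[ 514.73 -263.95  239.72] [-2.2195e+00 -2.2214e+00 -5.0000e-04] dq 0.029 t 3.75 gap 85.37779127089682 ft [0.3 0.8 0.1] [-0.21  0.21  0.74  1.68 -0.15  1.31  0.55]
((514.125, -263.0), (68.5, 48.75), 90.0)
oval t0 0.2 shift [107.6 278.4] rot deg -8.0 scale 0.99 rms mm 0.52
oval t0 -0.1 shift [107.6 278.4] rot deg -7.9 scale 0.99 rms mm 0.52
oval t0 3.1 shift [107.8 278.6] rot deg 170.4 scale 0.986 rms mm 1.61
[ 513.07122604 -262.04589148]
```

View pics/w3.png

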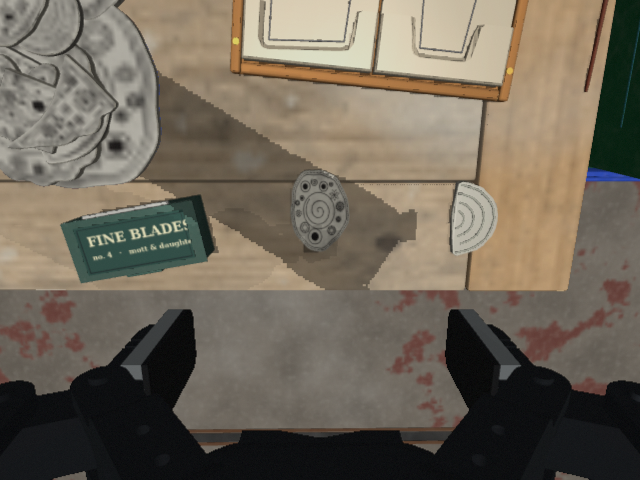

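View pics/seg3.png

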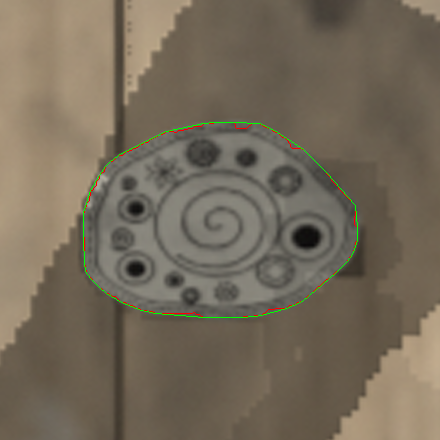

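Call:
jog_arm([
  {"tx":-0.0008,"ty":0.0012,"tz":-0.05,"wx":0,"wy":0,"wz":0.029,"gripper":0.1},
  {"tx":-0.0008,"ty":0.0012,"tz":-0.1,"wx":0,"wy":0,"wz":0.029,"gripper":0.1},
  {"tx":-0.0008,"ty":0.0012,"tz":-0.15,"wx":0,"wy":0,"wz":0.029,"gripper":0.1},
  {"tx":-0.0008,"ty":0.0012,"tz":-0.2,"wx":0,"wy":0,"wz":0.029,"gripper":0.1},
  {"tx":-0.0008,"ty":0.0012,"tz":-0.24,"wx":0,"wy":0,"wz":0.029,"gripper":0.1},
  {"tx":-0.0008,"ty":0.0012,"tz":-0.27,"wx":0,"wy":0,"wz":0.029,"gripper":0.1},
  {"tx":-0.0008,"ty":0.0012,"tz":-0.282,"wx":0,"wy":0,"wz":0.029,"gripper":0.1},
  {"tx":-0.0008,"ty":0.0012,"tz":-0.2875,"wx":0,"wy":0,"wz":0.029,"gripper":0.1},
  {"tx":-0.0008,"ty":0.0012,"tz":-0.2875,"wx":0,"wy":0,"wz":0.029,"gripper":0.1},
  {"tx":-0.0008,"ty":0.0012,"tz":-0.2875,"wx":0,"wy":0,"wz":0.029,"gripper":0.1},
], squeeze=25)

```text
clock: 4.63
position: [515.1, -264.5, 26.2]
eef_rot: [2.168, 2.271, 0.002]
ft_force: [-0.2, -0.2, 0.7]
finger_gap: 76.9
```

Call:
jog_arm([
  {"tx":0,"ty":0.0012,"tz":-0.002,"wx":0,"wy":0,"wz":0,"gripper":0.2},
  {"tx":0,"ty":0.0012,"tz":-0.002,"wx":0,"wy":0,"wz":0,"gripper":0.2},
])

```text
clock: 4.8
position: [514.6, -264.0, 24.5]
eef_rot: [2.169, 2.27, 0.002]
ft_force: [0.4, -1.0, -0.2]
finger_gap: 68.3
```

Call:
jog_arm([
  {"tx":0,"ty":0,"tz":0,"wx":0,"wy":0,"wz":0,"gripper":0.35},
  {"tx":0,"ty":0,"tz":0,"wx":0,"wy":0,"wz":0,"gripper":0.45},
  {"tx":0,"ty":0,"tz":0,"wx":0,"wy":0,"wz":0,"gripper":0.6},
  {"tx":0,"ty":0,"tz":0,"wx":0,"wy":0,"wz":0,"gripper":0.8},
  {"tx":0,"ty":0,"tz":0,"wx":0,"wy":0,"wz":0,"gripper":1},
  {"tx":0,"ty":0,"tz":0,"wx":0,"wy":0,"wz":0,"gripper":1},
], squeeze=30)

```text
clock: 5.3
position: [514.0, -264.1, 24.4]
eef_rot: [2.171, 2.27, 0.002]
ft_force: [-1.7, 0.9, 6.1]
finger_gap: 47.2
```

Call:
jog_arm([
  {"tx":0,"ty":0,"tz":0.02,"wx":0,"wy":0,"wz":0,"gripper":1},
  {"tx":0,"ty":0,"tz":0.06,"wx":0,"wy":0,"wz":0,"gripper":1},
  {"tx":0,"ty":0.02,"tz":0.1,"wx":0,"wy":0,"wz":0,"gripper":1},
  {"tx":0.02,"ty":0.06,"tz":0.1,"wx":0,"wy":0,"wz":-0.02,"gripper":1},
  {"tx":0.04,"ty":0.11,"tz":0.1,"wx":0,"wy":0,"wz":-0.04,"gripper":1},
  {"tx":0.06,"ty":0.16,"tz":0.1,"wx":0,"wy":0,"wz":-0.06,"gripper":1},
  {"tx":0.08,"ty":0.21,"tz":0.1,"wx":0,"wy":0,"wz":-0.0889,"gripper":1},
  {"tx":0.1,"ty":0.26,"tz":0.1,"wx":0,"wy":0,"wz":-0.0889,"gripper":1},
  {"tx":0.12,"ty":0.31,"tz":0.1,"wx":0,"wy":0,"wz":-0.0889,"gripper":1},
  {"tx":0.135,"ty":0.35,"tz":0.1,"wx":0,"wy":0,"wz":-0.0889,"gripper":1},
  {"tx":0.143,"ty":0.371,"tz":0.1,"wx":0,"wy":0,"wz":-0.0889,"gripper":1},
  {"tx":0.143,"ty":0.371,"tz":0.1,"wx":0,"wy":0,"wz":-0.0889,"gripper":1},
])

```text
clock: 6.3
position: [621.9, 20.4, 97.9]
eef_rot: [-2.315, -2.122, -0.003]
ft_force: [-0.3, -0.0, -0.8]
finger_gap: 47.2
```

```bash
python3 snap.py w4
```

```text
[621.87  20.36  97.92] [-2.3152 -2.1217 -0.0028] dq 0.06 t 6.3 gap 47.21791342700838 ft [-0.3 -0.  -0.8] [-0.55  0.43  0.6   1.72 -0.27  1.07  0.05]
```

View pics/w4.png

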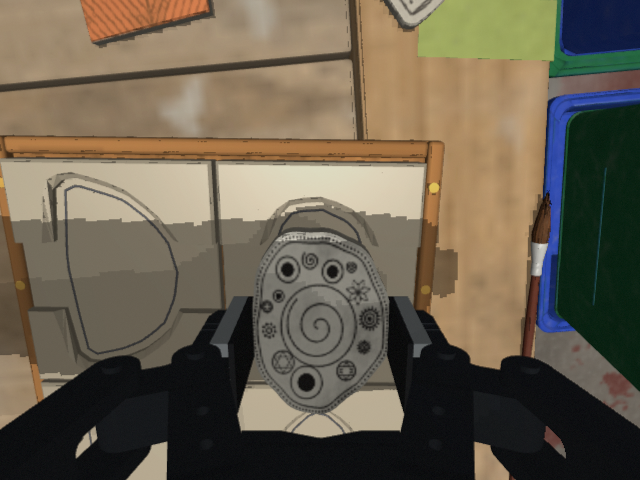

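Call:
jog_arm([
  {"tx":0,"ty":0,"tz":-0.02,"wx":0,"wy":0,"wz":0,"gripper":1},
  {"tx":0,"ty":0,"tz":-0.05,"wx":0,"wy":0,"wz":0,"gripper":1},
  {"tx":0,"ty":0,"tz":-0.05,"wx":0,"wy":0,"wz":0,"gripper":1},
  {"tx":0,"ty":0,"tz":-0.05,"wx":0,"wy":0,"wz":0,"gripper":1},
])

```text
clock: 6.68
position: [619.2, 11.7, 59.9]
eef_rot: [-2.327, -2.109, 0.005]
ft_force: [0.1, -0.5, 0.0]
finger_gap: 47.3
```

Call:
jog_arm([
  {"tx":0,"ty":0,"tz":0,"wx":0,"wy":0,"wz":0,"gripper":1},
  {"tx":0,"ty":0,"tz":0,"wx":0,"wy":0,"wz":0,"gripper":1},
])

```text
clock: 6.85
position: [621.5, 13.1, 62.1]
eef_rot: [2.325, 2.111, 0.002]
ft_force: [-0.4, -0.0, 0.6]
finger_gap: 47.2
```

Call:
jog_arm([
  {"tx":0,"ty":0.0016,"tz":-0.01,"wx":0,"wy":0,"wz":0,"gripper":1},
  {"tx":0,"ty":0.0016,"tz":-0.02,"wx":0,"wy":0,"wz":0,"gripper":1},
  {"tx":0,"ty":0.0016,"tz":-0.026,"wx":0,"wy":0,"wz":0,"gripper":1},
  {"tx":0,"ty":0.0016,"tz":-0.03,"wx":0,"wy":0,"wz":0,"gripper":1},
  {"tx":0,"ty":0.0016,"tz":-0.0317,"wx":0,"wy":0,"wz":0,"gripper":1},
  {"tx":0,"ty":0.0016,"tz":-0.0317,"wx":0,"wy":0,"wz":0,"gripper":1},
])

```text
clock: 7.35
position: [620.3, 15.6, 37.4]
eef_rot: [-2.323, -2.113, 0.001]
ft_force: [-3.1, -0.1, 6.0]
finger_gap: 47.1
```

Call:
jog_arm([
  {"tx":0,"ty":0,"tz":0,"wx":0,"wy":0,"wz":0,"gripper":0.4},
  {"tx":0,"ty":0,"tz":0,"wx":0,"wy":0,"wz":0,"gripper":0.3},
  {"tx":0,"ty":0,"tz":0,"wx":0,"wy":0,"wz":0,"gripper":0.25},
  {"tx":0,"ty":0,"tz":0.01,"wx":0,"wy":0,"wz":0,"gripper":0.2},
  {"tx":0,"ty":0,"tz":0.05,"wx":0,"wy":0,"wz":0,"gripper":0.1},
  {"tx":0,"ty":0,"tz":0.1,"wx":0,"wy":0,"wz":0,"gripper":0},
  {"tx":0,"ty":0,"tz":0.15,"wx":0,"wy":0,"wz":0,"gripper":0},
  {"tx":0,"ty":0,"tz":0.2,"wx":0,"wy":0,"wz":0,"gripper":0},
  {"tx":0,"ty":0,"tz":0.25,"wx":0,"wy":0,"wz":0,"gripper":0},
  {"tx":0,"ty":0,"tz":0.27,"wx":0,"wy":0,"wz":0,"gripper":0},
  {"tx":0,"ty":0,"tz":0.27,"wx":0,"wy":0,"wz":0,"gripper":0},
])

```text
clock: 8.27
position: [623.3, 15.0, 245.3]
eef_rot: [2.321, 2.11, 0.012]
ft_force: [0.4, 0.0, 0.5]
finger_gap: 85.6
```

```bash
python3 snap.py w5
python3 - <<'E'
from h import *
from polys import REC
f=np.load('w5.npz');p={k:f[k] for k in('K','position','rotation')}
x1,y1,s=685,65,5
o=ortho(f['im'],p,22,560,685,-40,65,s)
q=REC['oval'];q=np.stack([(y1-q[:,1])*s,(x1-q[:,0])*s],-1)
cv2.polylines(o,[q.astype(int)],True,(0,0,255),1);cv2.imwrite('pics/p5.png',o)
W=pts(f['d'],p);m=np.hypot((W[...,0]-620)/20,(W[...,1]-15)/30)<1
P=W[m];A=np.c_[P[:,:2]-[620,15],np.ones(len(P))];print(np.linalg.lstsq(A,P[:,2],rcond=None)[0],len(P))
E
```

```text
[623.3   15.01 245.33] [2.3207 2.1098 0.0125] dq 0.079 t 8.2667 gap 85.55444278166323 ft [0.4 0.  0.5] [-0.59  0.3   0.65  1.57 -0.19  1.33 -0.02]
[  1.47685305   7.50117437 162.28885421] 11982
```

View pics/p5.png

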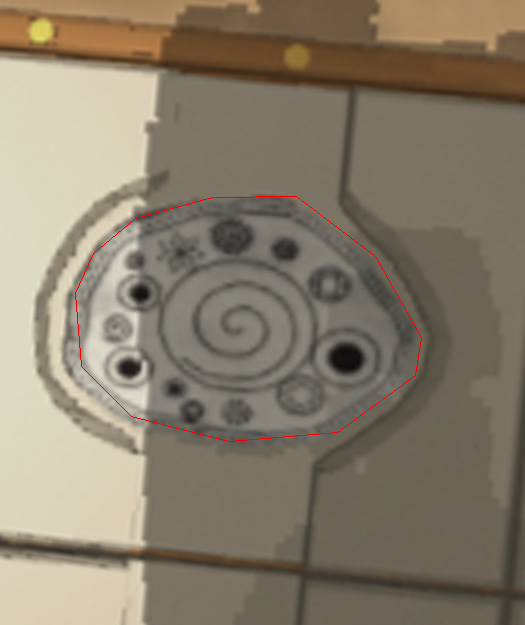

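Call:
jog_arm([
  {"tx":0.0712,"ty":0.221,"tz":0,"wx":0,"wy":0,"wz":0.349,"gripper":0},
  {"tx":0.0712,"ty":0.221,"tz":0,"wx":0,"wy":0,"wz":0.349,"gripper":0},
  {"tx":0.0712,"ty":0.221,"tz":0,"wx":0,"wy":0,"wz":0.349,"gripper":0},
  {"tx":0.0712,"ty":0.221,"tz":0,"wx":0,"wy":0,"wz":0.349,"gripper":0},
  {"tx":0.0712,"ty":0.221,"tz":0,"wx":0,"wy":0,"wz":0.349,"gripper":0},
  {"tx":0.0712,"ty":0.221,"tz":0,"wx":0,"wy":0,"wz":0.349,"gripper":0},
  {"tx":0.0712,"ty":0.221,"tz":0,"wx":0,"wy":0,"wz":0.349,"gripper":0},
  {"tx":0.0712,"ty":0.221,"tz":0,"wx":0,"wy":0,"wz":0.349,"gripper":0},
  {"tx":0.0712,"ty":0.221,"tz":0,"wx":0,"wy":0,"wz":0.349,"gripper":0},
  {"tx":0.0712,"ty":0.221,"tz":0,"wx":0,"wy":0,"wz":0.349,"gripper":0},
])

```text
clock: 9.15
position: [674.1, 179.2, 239.5]
eef_rot: [1.669, 2.661, -0.001]
ft_force: [-0.3, -0.8, -0.1]
finger_gap: 85.3
```

```bash
python3 snap.py w6
python3 - <<'E'
from seg2 import *
h,o=contour('w6','half_round',(672,180),62);cv2.imwrite('pics/seg6.png',o);np.save('h_half_round.npy',h)
print(cv2.minAreaRect(h.astype(np.float32)));v,c=fit(h,'half_round',(-.5,-.2));print(c)
E
```

```text
[674.12 179.24 239.48] [ 1.6693e+00  2.6611e+00 -6.0000e-04] dq 0.007 t 9.15 gap 85.33698338884577 ft [-0.3 -0.8 -0.1] [-0.64  0.46  0.49  1.36 -0.21  1.38  0.29]
((671.5096435546875, 179.20191955566406), (54.79233932495117, 88.8398666381836), 29.744882583618164)
half_round t0 -0.5 shift [-151.1 -149.9] rot deg -30.8 scale 0.981 rms mm 0.8
half_round t0 -0.2 shift [-151.1 -149.9] rot deg -30.9 scale 0.981 rms mm 0.8
[668.67916349 176.6477802 ]
```

View pics/seg6.png

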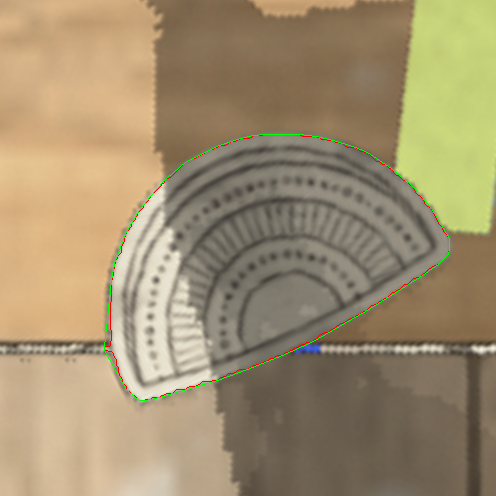

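Call:
jog_arm([
  {"tx":-0.0025,"ty":-0.0013,"tz":-0.05,"wx":0,"wy":0,"wz":0,"gripper":0.1},
  {"tx":-0.0025,"ty":-0.0013,"tz":-0.1,"wx":0,"wy":0,"wz":0,"gripper":0.1},
  {"tx":-0.0025,"ty":-0.0013,"tz":-0.15,"wx":0,"wy":0,"wz":0,"gripper":0.1},
  {"tx":-0.0025,"ty":-0.0013,"tz":-0.2,"wx":0,"wy":0,"wz":0,"gripper":0.1},
  {"tx":-0.0025,"ty":-0.0013,"tz":-0.24,"wx":0,"wy":0,"wz":0,"gripper":0.1},
  {"tx":-0.0025,"ty":-0.0013,"tz":-0.27,"wx":0,"wy":0,"wz":0,"gripper":0.1},
  {"tx":-0.0025,"ty":-0.0013,"tz":-0.282,"wx":0,"wy":0,"wz":0,"gripper":0.1},
  {"tx":-0.0025,"ty":-0.0013,"tz":-0.288,"wx":0,"wy":0,"wz":0,"gripper":0.15},
  {"tx":-0.0025,"ty":-0.0013,"tz":-0.288,"wx":0,"wy":0,"wz":0,"gripper":0.15},
  {"tx":-0.0025,"ty":-0.0013,"tz":-0.288,"wx":0,"wy":0,"wz":0,"gripper":0.15},
  {"tx":-0.0025,"ty":-0.0013,"tz":-0.288,"wx":0,"wy":0,"wz":0,"gripper":0.15},
])

```text
clock: 10.12
position: [673.8, 180.5, 25.8]
eef_rot: [1.664, 2.662, 0.005]
ft_force: [0.0, -0.6, -0.1]
finger_gap: 72.8
```

Call:
jog_arm([
  {"tx":-0.001,"ty":-0.001,"tz":-0.001,"wx":0,"wy":0,"wz":0,"gripper":0.2},
  {"tx":-0.001,"ty":-0.001,"tz":-0.001,"wx":0,"wy":0,"wz":0,"gripper":0.2},
])

```text
clock: 10.28
position: [672.1, 179.5, 23.9]
eef_rot: [1.665, 2.663, 0.002]
ft_force: [-0.4, 0.7, 0.3]
finger_gap: 68.6
```

Call:
jog_arm([
  {"tx":0,"ty":-0.0015,"tz":-0.001,"wx":0,"wy":0,"wz":0,"gripper":0.28},
  {"tx":0,"ty":-0.0015,"tz":-0.001,"wx":0,"wy":0,"wz":0,"gripper":0.35},
  {"tx":0,"ty":-0.0015,"tz":-0.001,"wx":0,"wy":0,"wz":0,"gripper":0.5},
  {"tx":0,"ty":-0.0015,"tz":-0.001,"wx":0,"wy":0,"wz":0,"gripper":0.8},
  {"tx":0,"ty":-0.0015,"tz":-0.001,"wx":0,"wy":0,"wz":0,"gripper":1},
  {"tx":0,"ty":-0.0015,"tz":-0.001,"wx":0,"wy":0,"wz":0,"gripper":1},
])

```text
clock: 10.78
position: [671.8, 178.2, 22.6]
eef_rot: [1.665, 2.663, 0.0]
ft_force: [-1.6, -1.9, 6.6]
finger_gap: 52.5
```

Call:
jog_arm([
  {"tx":0,"ty":0,"tz":0.02,"wx":0,"wy":0,"wz":0,"gripper":1},
  {"tx":0,"ty":0,"tz":0.06,"wx":0,"wy":0,"wz":0,"gripper":1},
  {"tx":-0.015,"ty":-0.015,"tz":0.09,"wx":0,"wy":0,"wz":-0.04,"gripper":1},
  {"tx":-0.045,"ty":-0.045,"tz":0.1,"wx":0,"wy":0,"wz":-0.1,"gripper":1},
  {"tx":-0.08,"ty":-0.08,"tz":0.1,"wx":0,"wy":0,"wz":-0.16,"gripper":1},
  {"tx":-0.115,"ty":-0.115,"tz":0.1,"wx":0,"wy":0,"wz":-0.22,"gripper":1},
  {"tx":-0.15,"ty":-0.15,"tz":0.1,"wx":0,"wy":0,"wz":-0.28,"gripper":1},
  {"tx":-0.18,"ty":-0.18,"tz":0.1,"wx":0,"wy":0,"wz":-0.32,"gripper":1},
  {"tx":-0.195,"ty":-0.197,"tz":0.09,"wx":0,"wy":0,"wz":-0.342,"gripper":1},
  {"tx":-0.201,"ty":-0.2023,"tz":0.07,"wx":0,"wy":0,"wz":-0.342,"gripper":1},
  {"tx":-0.201,"ty":-0.2023,"tz":0.05,"wx":0,"wy":0,"wz":-0.342,"gripper":1},
  {"tx":-0.201,"ty":-0.2023,"tz":0.05,"wx":0,"wy":0,"wz":-0.342,"gripper":1},
])

```text
clock: 11.78
position: [518.6, 26.3, 57.8]
eef_rot: [-2.312, -2.124, 0.004]
ft_force: [-1.6, 1.1, -1.3]
finger_gap: 52.2
```

Call:
jog_arm([
  {"tx":0,"ty":0,"tz":0,"wx":0,"wy":0,"wz":0,"gripper":1},
  {"tx":0,"ty":0,"tz":0,"wx":0,"wy":0,"wz":0,"gripper":1},
  {"tx":0,"ty":0,"tz":0,"wx":0,"wy":0,"wz":0,"gripper":1},
])

```text
clock: 12.03
position: [521.8, 27.0, 60.4]
eef_rot: [2.311, 2.126, 0.002]
ft_force: [-0.5, 0.0, 0.0]
finger_gap: 52.8
```

```bash
python3 snap.py w7
```

```text
[521.83  27.03  60.44] [2.3111 2.1264 0.0024] dq 0.003 t 12.0333 gap 52.76888858559277 ft [-0.5  0.   0. ] [-0.67  0.28  0.64  2.   -0.2   0.93 -0.01]
```

View pics/w7.png

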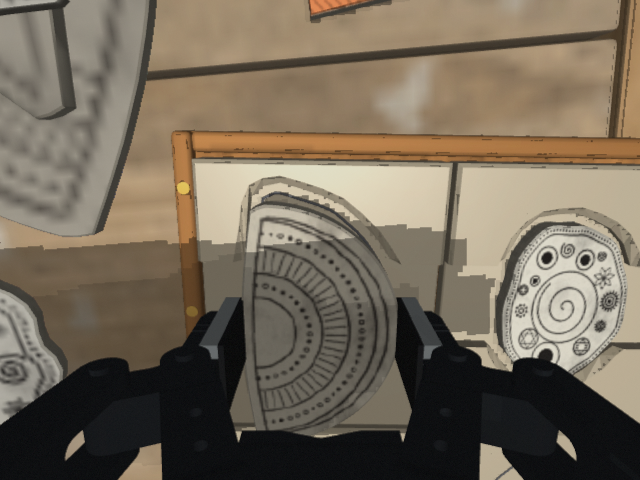

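Call:
jog_arm([
  {"tx":-0.001,"ty":-0.0007,"tz":-0.01,"wx":0,"wy":0,"wz":0,"gripper":1},
  {"tx":-0.001,"ty":-0.0007,"tz":-0.02,"wx":0,"wy":0,"wz":0,"gripper":1},
  {"tx":-0.001,"ty":-0.0007,"tz":-0.026,"wx":0,"wy":0,"wz":0,"gripper":1},
  {"tx":-0.001,"ty":-0.0007,"tz":-0.03,"wx":0,"wy":0,"wz":0,"gripper":1},
  {"tx":-0.001,"ty":-0.0007,"tz":-0.032,"wx":0,"wy":0,"wz":0,"gripper":1},
  {"tx":-0.001,"ty":-0.0007,"tz":-0.032,"wx":0,"wy":0,"wz":0,"gripper":1},
  {"tx":-0.001,"ty":-0.0007,"tz":-0.032,"wx":0,"wy":0,"wz":0,"gripper":1},
])

```text
clock: 12.67
position: [519.8, 26.0, 35.5]
eef_rot: [-2.312, -2.126, 0.001]
ft_force: [-3.1, 0.1, 3.1]
finger_gap: 52.3
```

Call:
jog_arm([
  {"tx":0,"ty":0,"tz":0,"wx":0,"wy":0,"wz":0,"gripper":0.35},
  {"tx":0,"ty":0,"tz":0,"wx":0,"wy":0,"wz":0,"gripper":0.25},
  {"tx":0,"ty":0,"tz":0,"wx":0,"wy":0,"wz":0,"gripper":0.2},
  {"tx":0,"ty":0,"tz":0.01,"wx":0,"wy":0,"wz":0,"gripper":0.2},
  {"tx":0,"ty":0,"tz":0.05,"wx":0,"wy":0,"wz":0,"gripper":0.1},
  {"tx":0,"ty":0,"tz":0.1,"wx":0,"wy":0,"wz":0,"gripper":0},
  {"tx":0,"ty":0,"tz":0.15,"wx":0,"wy":0,"wz":0,"gripper":0},
  {"tx":0,"ty":0,"tz":0.2,"wx":0,"wy":0,"wz":0,"gripper":0},
  {"tx":0,"ty":0,"tz":0.25,"wx":0,"wy":0,"wz":0,"gripper":0},
  {"tx":0,"ty":0,"tz":0.27,"wx":0,"wy":0,"wz":0,"gripper":0},
  {"tx":0,"ty":0,"tz":0.27,"wx":0,"wy":0,"wz":0,"gripper":0},
])

```text
clock: 13.58
position: [522.6, 26.0, 243.2]
eef_rot: [2.31, 2.123, 0.013]
ft_force: [1.0, 0.9, -0.4]
finger_gap: 85.2
```

```bash
cat > chk.py <<'E'
import sys
from h import *
from polys import REC
n=sys.argv[1];l=sys.argv[2]
f=np.load(n+'.npz');p={k:f[k] for k in('K','position','rotation')}
c=REC[l].mean(0);x1,y1,s=c[0]+60,c[1]+60,5
zt=13+dict(oval=9,fish=9,half_round=8,tile=8)[l]
o=ortho(f['im'],p,zt,c[0]-60,c[0]+60,c[1]-60,c[1]+60,s)
q=REC[l];q=np.stack([(y1-q[:,1])*s,(x1-q[:,0])*s],-1)
cv2.polylines(o,[q.astype(int)],True,(0,0,255),1);cv2.imwrite(f'pics/p_{n}.png',o)
W=pts(f['d'],p);m=(np.hypot(W[...,0]-c[0],W[...,1]-c[1])<18)&(W[...,2]<40)&(f['d']>0)
P=W[m];A=np.c_[P[:,:2]-c,np.ones(len(P))];print('slope,z',np.linalg.lstsq(A,P[:,2],rcond=None)[0],'want',zt)
E
python3 snap.py w8;python3 chk.py w8 half_round;python3 chk.py w5 oval
```

```text
[522.64  26.05 243.15] [2.3102 2.1233 0.0132] dq 0.08 t 13.5833 gap 85.19279648180033 ft [ 1.   0.9 -0.4] [-0.75  0.05  0.67  1.81 -0.03  1.29 -0.15]
slope,z [-1.13102515e-02  5.60379794e-03  2.13563872e+01] want 21
slope,z [-2.74450974e-03  4.01620845e-03  2.16754936e+01] want 22
```

View pics/p_w8.png

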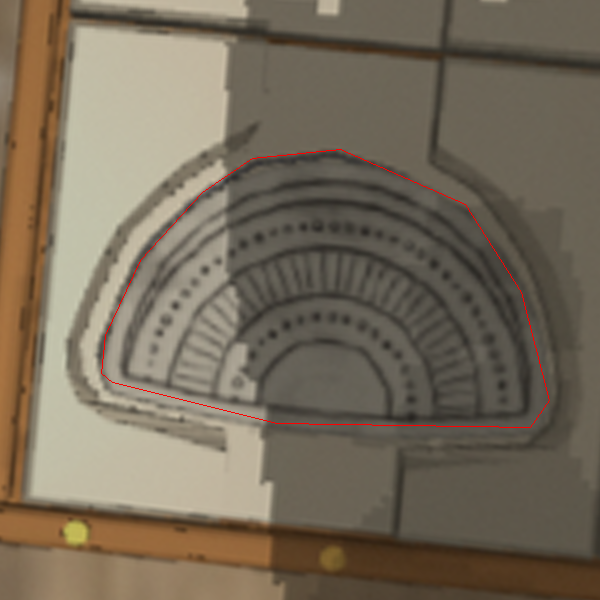

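Call:
jog_arm([
  {"tx":-0.002,"ty":0.379,"tz":0,"wx":0,"wy":0,"wz":0.294,"gripper":0},
  {"tx":-0.002,"ty":0.379,"tz":0,"wx":0,"wy":0,"wz":0.294,"gripper":0},
  {"tx":-0.002,"ty":0.379,"tz":0,"wx":0,"wy":0,"wz":0.294,"gripper":0},
  {"tx":-0.002,"ty":0.379,"tz":0,"wx":0,"wy":0,"wz":0.294,"gripper":0},
  {"tx":-0.002,"ty":0.379,"tz":0,"wx":0,"wy":0,"wz":0.294,"gripper":0},
  {"tx":-0.002,"ty":0.379,"tz":0,"wx":0,"wy":0,"wz":0.294,"gripper":0},
  {"tx":-0.002,"ty":0.379,"tz":0,"wx":0,"wy":0,"wz":0.294,"gripper":0},
  {"tx":-0.002,"ty":0.379,"tz":0,"wx":0,"wy":0,"wz":0.294,"gripper":0},
  {"tx":-0.002,"ty":0.379,"tz":0,"wx":0,"wy":0,"wz":0.294,"gripper":0},
  {"tx":-0.002,"ty":0.379,"tz":0,"wx":0,"wy":0,"wz":0.294,"gripper":0},
  {"tx":-0.002,"ty":0.379,"tz":0,"wx":0,"wy":0,"wz":0.294,"gripper":0},
])

```text
clock: 14.55
position: [518.9, 308.2, 237.2]
eef_rot: [1.768, 2.597, -0.003]
ft_force: [0.3, 0.2, 0.3]
finger_gap: 85.6
```

```bash
python3 snap.py w9
python3 - <<'E'
from seg2 import *
h,o=contour('w9','fish',(520,308),55);cv2.imwrite('pics/seg9.png',o);np.save('h_fish.npy',h)
print(cv2.minAreaRect(h.astype(np.float32)));v,c=fit(h,'fish',(-.5,-.3));print(c)
for n in('w1','w9','top0'):
    f=np.load(n+'.npz')
    if n=='top0':
        from workcell import ctrl
        p=ctrl.camera_params('top')
    else: p={k:f[k] for k in('K','position','rotation')}
    W=pts(f['d'],p);
    ok=(W[...,2]>25)&(W[...,2]<215)&(W[...,1]>240)&(W[...,1]<480)&(W[...,0]>440)&(W[...,0]<620)
    P=W[ok]
    for y in range(240,480,20):
        q=P[(P[:,1]>=y)&(P[:,1]<y+20)]
        if len(q): print(n,y,len(q),'minx',np.percentile(q[:,0],[0,2]).round(),'z',q[:,2].min().round(),q[:,2].max().round())
E
```

```text
[518.85 308.16 237.16] [ 1.7679  2.5965 -0.0028] dq 0.01 t 14.55 gap 85.63762360781298 ft [0.3 0.2 0.3] [-0.97  0.24  0.46  1.61 -0.11  1.31 -0.12]
((520.3637084960938, 310.0218811035156), (39.27849578857422, 72.65473937988281), 21.991130828857422)
fish t0 -0.5 shift [  87.9 -411.6] rot deg -26.9 scale 0.989 rms mm 0.73
fish t0 -0.3 shift [  87.9 -411.6] rot deg -26.9 scale 0.989 rms mm 0.73
[521.16144949 307.42411109]
w1 360 296 minx [597. 598.] z 154.0 193.0
w9 360 298 minx [596. 597.] z 150.0 195.0
w9 400 1074 minx [575. 577.] z 25.0 207.0
w9 420 1664 minx [571. 572.] z 25.0 93.0
w9 440 53 minx [577. 578.] z 25.0 82.0
top0 360 33 minx [598. 598.] z 156.0 192.0
top0 380 2 minx [616. 616.] z 148.0 155.0
top0 400 172 minx [576. 577.] z 26.0 204.0
top0 420 173 minx [572. 573.] z 25.0 90.0
top0 440 2 minx [581. 582.] z 67.0 78.0
```

View pics/seg9.png

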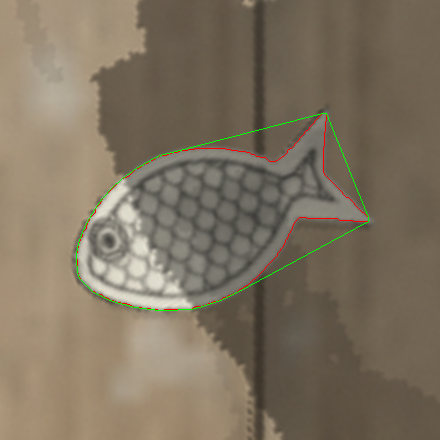

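View pics/w9.png

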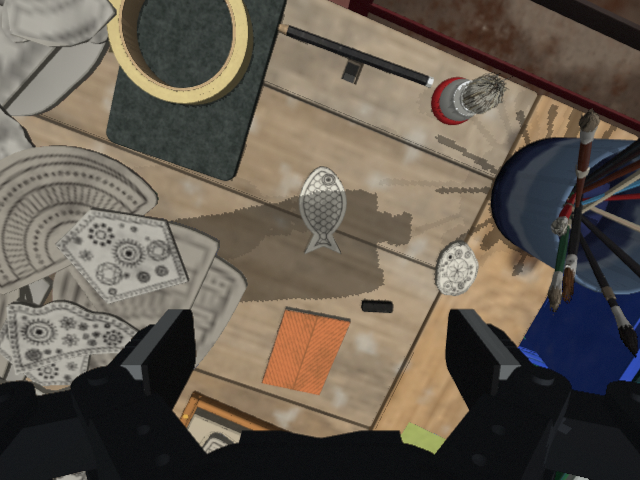

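Call:
jog_arm([
  {"tx":0,"ty":0.0056,"tz":-0.05,"wx":0,"wy":0,"wz":0,"gripper":0.1},
  {"tx":0,"ty":0.0056,"tz":-0.1,"wx":0,"wy":0,"wz":0,"gripper":0.15},
  {"tx":0,"ty":0.0056,"tz":-0.15,"wx":0,"wy":0,"wz":0,"gripper":0.2},
  {"tx":0,"ty":0.0056,"tz":-0.19,"wx":0,"wy":0,"wz":0,"gripper":0.25},
  {"tx":0,"ty":0.0056,"tz":-0.23,"wx":0,"wy":0,"wz":0,"gripper":0.25},
  {"tx":0,"ty":0.0056,"tz":-0.26,"wx":0,"wy":0,"wz":0,"gripper":0.25},
  {"tx":0,"ty":0.0056,"tz":-0.275,"wx":0,"wy":0,"wz":0,"gripper":0.25},
  {"tx":0,"ty":0.0056,"tz":-0.281,"wx":0,"wy":0,"wz":0,"gripper":0.25},
  {"tx":0,"ty":0.0056,"tz":-0.281,"wx":0,"wy":0,"wz":0,"gripper":0.25},
  {"tx":0,"ty":0.0056,"tz":-0.281,"wx":0,"wy":0,"wz":0,"gripper":0.25},
  {"tx":0,"ty":0.0056,"tz":-0.281,"wx":0,"wy":0,"wz":0,"gripper":0.25},
  {"tx":0,"ty":0.0056,"tz":-0.281,"wx":0,"wy":0,"wz":0,"gripper":0.25},
])

```text
clock: 15.6
position: [519.6, 315.2, 28.9]
eef_rot: [1.764, 2.598, 0.005]
ft_force: [-0.8, 0.6, 0.3]
finger_gap: 64.1
```

Call:
jog_arm([
  {"tx":0,"ty":-0.002,"tz":-0.001,"wx":0,"wy":0,"wz":0,"gripper":0.3},
  {"tx":0,"ty":-0.002,"tz":-0.001,"wx":0,"wy":0,"wz":0,"gripper":0.3},
  {"tx":0,"ty":-0.002,"tz":-0.001,"wx":0,"wy":0,"wz":0,"gripper":0.3},
])

```text
clock: 15.85
position: [518.7, 313.1, 26.8]
eef_rot: [1.765, 2.599, 0.001]
ft_force: [0.1, -0.4, -0.1]
finger_gap: 59.7
```

Call:
jog_arm([
  {"tx":0,"ty":-0.001,"tz":-0.002,"wx":0,"wy":0,"wz":0,"gripper":0.38},
  {"tx":0,"ty":-0.001,"tz":-0.002,"wx":0,"wy":0,"wz":0,"gripper":0.48},
  {"tx":0,"ty":-0.001,"tz":-0.002,"wx":0,"wy":0,"wz":0,"gripper":0.6},
  {"tx":0,"ty":-0.001,"tz":-0.002,"wx":0,"wy":0,"wz":0,"gripper":0.8},
  {"tx":0,"ty":-0.001,"tz":-0.002,"wx":0,"wy":0,"wz":0,"gripper":1},
  {"tx":0,"ty":-0.001,"tz":-0.002,"wx":0,"wy":0,"wz":0,"gripper":1},
])

```text
clock: 16.35
position: [518.6, 312.3, 25.0]
eef_rot: [1.765, 2.599, 0.0]
ft_force: [-0.3, -0.1, 1.5]
finger_gap: 38.2
```

Call:
jog_arm([
  {"tx":0,"ty":0,"tz":0.02,"wx":0,"wy":0,"wz":0,"gripper":1},
  {"tx":0,"ty":0,"tz":0.06,"wx":0,"wy":0,"wz":0,"gripper":1},
  {"tx":0.002,"ty":-0.015,"tz":0.09,"wx":0,"wy":0,"wz":-0.03,"gripper":1},
  {"tx":0.01,"ty":-0.05,"tz":0.1,"wx":0,"wy":0,"wz":-0.07,"gripper":1},
  {"tx":0.02,"ty":-0.1,"tz":0.1,"wx":0,"wy":0,"wz":-0.1,"gripper":1},
  {"tx":0.03,"ty":-0.15,"tz":0.1,"wx":0,"wy":0,"wz":-0.14,"gripper":1},
  {"tx":0.04,"ty":-0.2,"tz":0.1,"wx":0,"wy":0,"wz":-0.18,"gripper":1},
  {"tx":0.05,"ty":-0.25,"tz":0.1,"wx":0,"wy":0,"wz":-0.22,"gripper":1},
  {"tx":0.062,"ty":-0.3,"tz":0.1,"wx":0,"wy":0,"wz":-0.26,"gripper":1},
  {"tx":0.075,"ty":-0.35,"tz":0.1,"wx":0,"wy":0,"wz":-0.299,"gripper":1},
  {"tx":0.088,"ty":-0.4,"tz":0.1,"wx":0,"wy":0,"wz":-0.299,"gripper":1},
  {"tx":0.1,"ty":-0.45,"tz":0.1,"wx":0,"wy":0,"wz":-0.299,"gripper":1},
])

```text
clock: 17.35
position: [593.0, -28.4, 99.4]
eef_rot: [2.323, 2.115, -0.001]
ft_force: [0.8, -0.4, -0.2]
finger_gap: 38.2
```

Call:
jog_arm([
  {"tx":0.01,"ty":-0.045,"tz":0,"wx":0,"wy":0,"wz":0,"gripper":1},
  {"tx":0.017,"ty":-0.08,"tz":-0.01,"wx":0,"wy":0,"wz":0,"gripper":1},
  {"tx":0.0205,"ty":-0.098,"tz":-0.03,"wx":0,"wy":0,"wz":0,"gripper":1},
  {"tx":0.0205,"ty":-0.098,"tz":-0.05,"wx":0,"wy":0,"wz":0,"gripper":1},
  {"tx":0.0205,"ty":-0.098,"tz":-0.05,"wx":0,"wy":0,"wz":0,"gripper":1},
  {"tx":0.0205,"ty":-0.098,"tz":-0.05,"wx":0,"wy":0,"wz":0,"gripper":1},
  {"tx":0.0205,"ty":-0.098,"tz":-0.05,"wx":0,"wy":0,"wz":0,"gripper":1},
  {"tx":0.0205,"ty":-0.098,"tz":-0.05,"wx":0,"wy":0,"wz":0,"gripper":1},
])

```text
clock: 18.02
position: [609.4, -98.1, 63.3]
eef_rot: [2.319, 2.118, 0.002]
ft_force: [0.0, 0.2, 0.0]
finger_gap: 38.0
```

```bash
python3 snap.py w10
```

```text
[609.43 -98.1   63.26] [2.3193e+00 2.1178e+00 1.8000e-03] dq 0.005 t 18.0167 gap 38.029156612486695 ft [0.  0.2 0. ] [-0.4   0.48  0.65  1.76 -0.33  1.02  0.28]
```

View pics/w10.png

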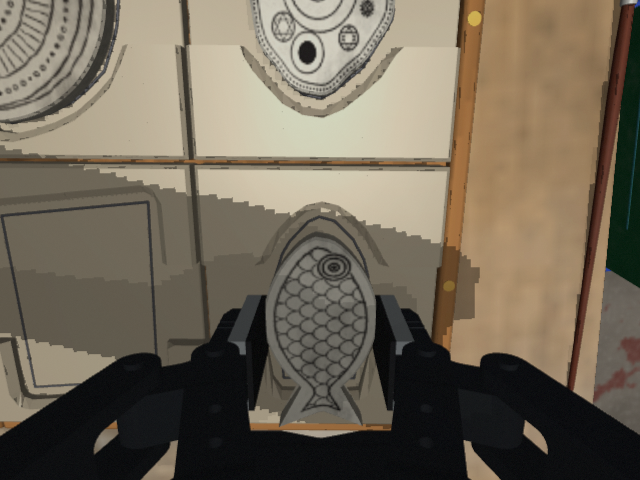

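Call:
jog_arm([
  {"tx":-0.0005,"ty":-0.0008,"tz":-0.01,"wx":0,"wy":0,"wz":0,"gripper":1},
  {"tx":-0.0005,"ty":-0.0008,"tz":-0.02,"wx":0,"wy":0,"wz":0,"gripper":1},
  {"tx":-0.0005,"ty":-0.0008,"tz":-0.026,"wx":0,"wy":0,"wz":0,"gripper":1},
  {"tx":-0.0005,"ty":-0.0008,"tz":-0.03,"wx":0,"wy":0,"wz":0,"gripper":1},
  {"tx":-0.0005,"ty":-0.0008,"tz":-0.0325,"wx":0,"wy":0,"wz":0,"gripper":1},
  {"tx":-0.0005,"ty":-0.0008,"tz":-0.0325,"wx":0,"wy":0,"wz":0,"gripper":1},
  {"tx":-0.0005,"ty":-0.0008,"tz":-0.0325,"wx":0,"wy":0,"wz":0,"gripper":1},
])

```text
clock: 18.65
position: [608.5, -99.2, 38.1]
eef_rot: [-2.321, -2.117, 0.0]
ft_force: [-1.3, 0.9, 2.9]
finger_gap: 38.1
```

Call:
jog_arm([
  {"tx":0,"ty":0,"tz":0,"wx":0,"wy":0,"wz":0,"gripper":0.5},
  {"tx":0,"ty":0,"tz":0,"wx":0,"wy":0,"wz":0,"gripper":0.4},
  {"tx":0,"ty":0,"tz":0,"wx":0,"wy":0,"wz":0,"gripper":0.35},
  {"tx":0,"ty":0,"tz":0.01,"wx":0,"wy":0,"wz":0,"gripper":0.3},
  {"tx":0,"ty":0,"tz":0.05,"wx":0,"wy":0,"wz":0,"gripper":0.1},
  {"tx":0,"ty":0,"tz":0.1,"wx":0,"wy":0,"wz":0,"gripper":0},
  {"tx":0,"ty":0,"tz":0.15,"wx":0,"wy":0,"wz":0,"gripper":0},
  {"tx":0,"ty":0,"tz":0.2,"wx":0,"wy":0,"wz":0,"gripper":0},
  {"tx":0,"ty":0,"tz":0.25,"wx":0,"wy":0,"wz":0,"gripper":0},
  {"tx":0,"ty":0,"tz":0.27,"wx":0,"wy":0,"wz":0,"gripper":0},
  {"tx":0,"ty":0,"tz":0.27,"wx":0,"wy":0,"wz":0,"gripper":0},
])

```text
clock: 19.57
position: [610.9, -100.3, 246.4]
eef_rot: [2.317, 2.112, 0.011]
ft_force: [1.3, 0.1, 0.6]
finger_gap: 85.3
```

```bash
python3 snap.py w11;python3 chk.py w11 fish
```

```text
[ 610.92 -100.29  246.42] [2.3166 2.1125 0.0108] dq 0.078 t 19.5667 gap 85.33450593199528 ft [1.3 0.1 0.6] [-0.47  0.3   0.72  1.58 -0.2   1.33  0.19]
slope,z [-4.36800512e-03  7.26365127e-03  2.21488140e+01] want 22
```

View pics/p_w11.png

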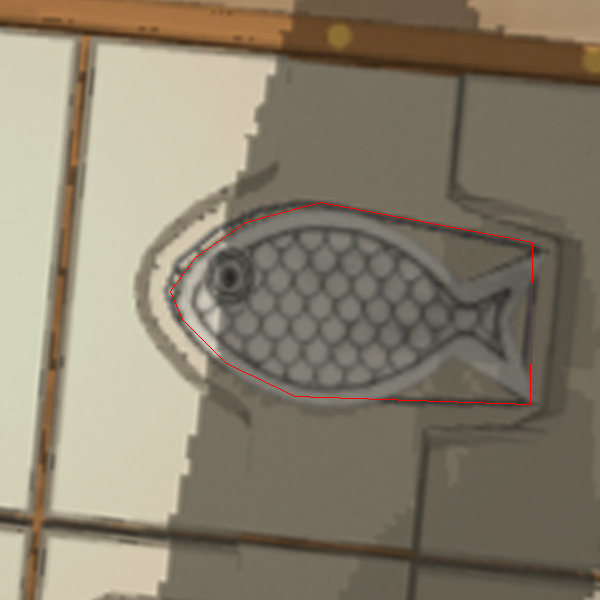

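Call:
jog_arm([
  {"tx":-0.0756,"ty":0.374,"tz":0,"wx":0,"wy":0,"wz":0.1,"gripper":0},
  {"tx":-0.0756,"ty":0.374,"tz":0,"wx":0,"wy":0,"wz":0.1,"gripper":0},
  {"tx":-0.0756,"ty":0.374,"tz":0,"wx":0,"wy":0,"wz":0.1,"gripper":0},
  {"tx":-0.0756,"ty":0.374,"tz":0,"wx":0,"wy":0,"wz":0.1,"gripper":0},
  {"tx":-0.0756,"ty":0.374,"tz":0,"wx":0,"wy":0,"wz":0.1,"gripper":0},
  {"tx":-0.0756,"ty":0.374,"tz":0,"wx":0,"wy":0,"wz":0.1,"gripper":0},
  {"tx":-0.0756,"ty":0.374,"tz":0,"wx":0,"wy":0,"wz":0.1,"gripper":0},
  {"tx":-0.0756,"ty":0.374,"tz":0,"wx":0,"wy":0,"wz":0.1,"gripper":0},
  {"tx":-0.0756,"ty":0.374,"tz":0,"wx":0,"wy":0,"wz":0.1,"gripper":0},
  {"tx":-0.0756,"ty":0.374,"tz":0,"wx":0,"wy":0,"wz":0.1,"gripper":0},
  {"tx":-0.0756,"ty":0.374,"tz":0,"wx":0,"wy":0,"wz":0.1,"gripper":0},
  {"tx":-0.0756,"ty":0.374,"tz":0,"wx":0,"wy":0,"wz":0.1,"gripper":0},
])

```text
clock: 20.62
position: [552.2, 179.0, 240.2]
eef_rot: [2.151, 2.289, -0.001]
ft_force: [-0.1, -0.9, 0.1]
finger_gap: 85.6
```

```bash
python3 snap.py w12
python3 - <<'E'
from seg2 import *
h,o=contour('w12','tile',(553,179),58);cv2.imwrite('pics/seg12.png',o);np.save('h_tile.npy',h)
print(cv2.minAreaRect(h.astype(np.float32)));v,c=fit(h,'tile',(-.2,));print(c)
E
```

```text
[552.2  179.03 240.21] [ 2.1513e+00  2.2890e+00 -1.2000e-03] dq 0.004 t 20.6167 gap 85.57446884213927 ft [-0.1 -0.9  0.1] [-0.84  0.19  0.55  1.67 -0.1   1.31 -0.21]
((554.0543212890625, 179.76930236816406), (59.32014083862305, 84.8481216430664), 3.629570722579956)
tile t0 -0.2 shift [ -44.  -271.6] rot deg -9.1 scale 1.002 rms mm 0.23
[553.48153426 179.79537778]
```

View pics/seg12.png

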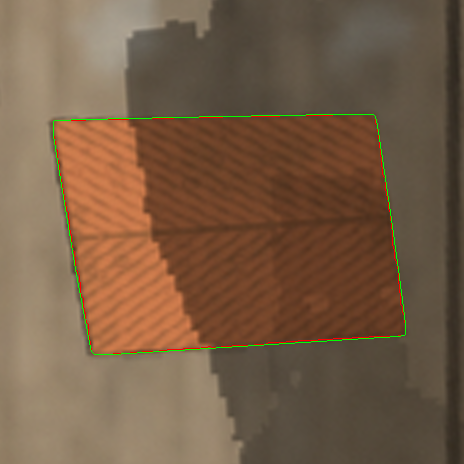

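Call:
jog_arm([
  {"tx":0.002,"ty":0.001,"tz":-0.05,"wx":0,"wy":0,"wz":-0.015,"gripper":0},
  {"tx":0.002,"ty":0.001,"tz":-0.1,"wx":0,"wy":0,"wz":-0.015,"gripper":0.05},
  {"tx":0.002,"ty":0.001,"tz":-0.15,"wx":0,"wy":0,"wz":-0.015,"gripper":0.05},
  {"tx":0.002,"ty":0.001,"tz":-0.2,"wx":0,"wy":0,"wz":-0.015,"gripper":0.05},
  {"tx":0.002,"ty":0.001,"tz":-0.24,"wx":0,"wy":0,"wz":-0.015,"gripper":0.05},
  {"tx":0.002,"ty":0.001,"tz":-0.27,"wx":0,"wy":0,"wz":-0.015,"gripper":0.05},
  {"tx":0.002,"ty":0.001,"tz":-0.285,"wx":0,"wy":0,"wz":-0.015,"gripper":0.05},
  {"tx":0.002,"ty":0.001,"tz":-0.2905,"wx":0,"wy":0,"wz":-0.015,"gripper":0.1},
  {"tx":0.002,"ty":0.001,"tz":-0.2905,"wx":0,"wy":0,"wz":-0.015,"gripper":0.1},
  {"tx":0.002,"ty":0.001,"tz":-0.2905,"wx":0,"wy":0,"wz":-0.015,"gripper":0.1},
  {"tx":0.002,"ty":0.001,"tz":-0.2905,"wx":0,"wy":0,"wz":-0.015,"gripper":0.1},
  {"tx":0.002,"ty":0.001,"tz":-0.2905,"wx":0,"wy":0,"wz":-0.015,"gripper":0.1},
])

```text
clock: 21.67
position: [554.5, 182.4, 24.4]
eef_rot: [2.174, 2.267, 0.005]
ft_force: [0.0, 0.8, 0.1]
finger_gap: 76.7
```

Call:
jog_arm([
  {"tx":0,"ty":0,"tz":0,"wx":0,"wy":0,"wz":0,"gripper":0.12},
  {"tx":0,"ty":0,"tz":0,"wx":0,"wy":0,"wz":0,"gripper":0.12},
])

```text
clock: 21.83
position: [553.8, 182.2, 23.5]
eef_rot: [2.174, 2.267, 0.002]
ft_force: [-1.3, 0.1, -0.1]
finger_gap: 75.1
```

Call:
jog_arm([
  {"tx":0,"ty":-0.003,"tz":-0.0017,"wx":0,"wy":0,"wz":0,"gripper":0.15},
  {"tx":0,"ty":-0.003,"tz":-0.0017,"wx":0,"wy":0,"wz":0,"gripper":0.2},
  {"tx":0,"ty":-0.003,"tz":-0.0017,"wx":0,"wy":0,"wz":0,"gripper":0.25},
  {"tx":0,"ty":-0.003,"tz":-0.0017,"wx":0,"wy":0,"wz":0,"gripper":0.4},
  {"tx":0,"ty":-0.003,"tz":-0.0017,"wx":0,"wy":0,"wz":0,"gripper":0.7},
  {"tx":0,"ty":-0.003,"tz":-0.0017,"wx":0,"wy":0,"wz":0,"gripper":1},
  {"tx":0,"ty":-0.003,"tz":-0.0017,"wx":0,"wy":0,"wz":0,"gripper":1},
], squeeze=35)

```text
clock: 22.42
position: [553.5, 179.6, 21.7]
eef_rot: [2.175, 2.267, 0.0]
ft_force: [-1.4, -0.9, 3.5]
finger_gap: 56.6
```

Call:
jog_arm([
  {"tx":0,"ty":0,"tz":0.02,"wx":0,"wy":0,"wz":0,"gripper":1},
  {"tx":0,"ty":0,"tz":0.06,"wx":0,"wy":0,"wz":0,"gripper":1},
  {"tx":-0.002,"ty":-0.015,"tz":0.09,"wx":0,"wy":0,"wz":0,"gripper":1},
  {"tx":-0.008,"ty":-0.05,"tz":0.1,"wx":0,"wy":0,"wz":-0.02,"gripper":1},
  {"tx":-0.016,"ty":-0.1,"tz":0.1,"wx":0,"wy":0,"wz":-0.04,"gripper":1},
  {"tx":-0.024,"ty":-0.15,"tz":0.1,"wx":0,"wy":0,"wz":-0.06,"gripper":1},
  {"tx":-0.032,"ty":-0.2,"tz":0.1,"wx":0,"wy":0,"wz":-0.08,"gripper":1},
  {"tx":-0.04,"ty":-0.25,"tz":0.1,"wx":0,"wy":0,"wz":-0.101,"gripper":1},
  {"tx":-0.048,"ty":-0.3,"tz":0.1,"wx":0,"wy":0,"wz":-0.101,"gripper":1},
  {"tx":-0.055,"ty":-0.34,"tz":0.09,"wx":0,"wy":0,"wz":-0.101,"gripper":1},
  {"tx":-0.0583,"ty":-0.362,"tz":0.07,"wx":0,"wy":0,"wz":-0.101,"gripper":1},
  {"tx":-0.0583,"ty":-0.362,"tz":0.05,"wx":0,"wy":0,"wz":-0.101,"gripper":1},
])

```text
clock: 23.42
position: [508.8, -97.1, 59.0]
eef_rot: [2.353, 2.078, 0.0]
ft_force: [-0.1, -0.2, -1.6]
finger_gap: 57.1
```

Call:
jog_arm([
  {"tx":0,"ty":0,"tz":0,"wx":0,"wy":0,"wz":0,"gripper":1},
  {"tx":0,"ty":0,"tz":0,"wx":0,"wy":0,"wz":0,"gripper":1},
  {"tx":0,"ty":0,"tz":0,"wx":0,"wy":0,"wz":0,"gripper":1},
  {"tx":0,"ty":0,"tz":0,"wx":0,"wy":0,"wz":0,"gripper":1},
])

```text
clock: 23.75
position: [510.5, -90.8, 59.6]
eef_rot: [2.345, 2.09, 0.002]
ft_force: [0.7, -0.7, -1.9]
finger_gap: 56.8
```

```bash
python3 snap.py w13
```

```text
[510.47 -90.83  59.62] [2.3448e+00 2.0896e+00 1.8000e-03] dq 0.003 t 23.75 gap 56.82649372530409 ft [ 0.7 -0.7 -1.9] [-0.49  0.28  0.69  2.01 -0.22  0.93  0.2 ]
```

View pics/w13.png

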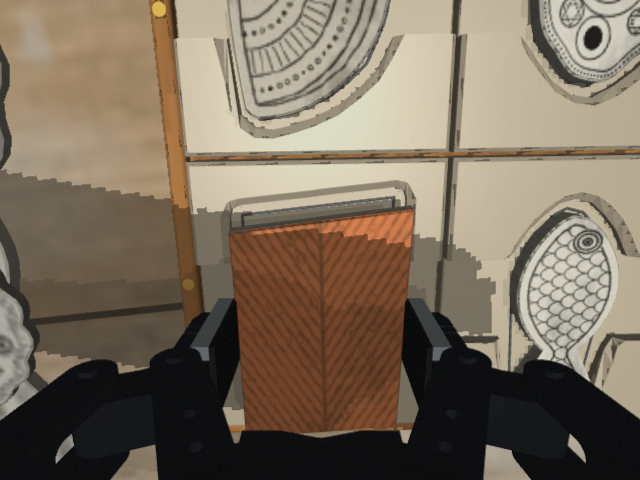

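Call:
jog_arm([
  {"tx":-0.0008,"ty":-0.0014,"tz":-0.01,"wx":0,"wy":0,"wz":0,"gripper":1},
  {"tx":-0.0008,"ty":-0.0014,"tz":-0.02,"wx":0,"wy":0,"wz":0,"gripper":1},
  {"tx":-0.0008,"ty":-0.0014,"tz":-0.026,"wx":0,"wy":0,"wz":0,"gripper":1},
  {"tx":-0.0008,"ty":-0.0014,"tz":-0.03,"wx":0,"wy":0,"wz":0,"gripper":1},
  {"tx":-0.0008,"ty":-0.0014,"tz":-0.032,"wx":0,"wy":0,"wz":0,"gripper":1},
  {"tx":-0.0008,"ty":-0.0014,"tz":-0.032,"wx":0,"wy":0,"wz":0,"gripper":1},
  {"tx":-0.0008,"ty":-0.0014,"tz":-0.032,"wx":0,"wy":0,"wz":0,"gripper":1},
])

```text
clock: 24.38
position: [509.0, -92.9, 34.8]
eef_rot: [-2.347, -2.088, 0.0]
ft_force: [-0.8, 0.4, 0.6]
finger_gap: 56.7
```

Call:
jog_arm([
  {"tx":0,"ty":0,"tz":-0.0005,"wx":0,"wy":0,"wz":0,"gripper":0.3},
  {"tx":0,"ty":0,"tz":-0.0005,"wx":0,"wy":0,"wz":0,"gripper":0.2},
  {"tx":0,"ty":0,"tz":0,"wx":0,"wy":0,"wz":0,"gripper":0.15},
  {"tx":0,"ty":0,"tz":0.01,"wx":0,"wy":0,"wz":0,"gripper":0.12},
  {"tx":0,"ty":0,"tz":0.05,"wx":0,"wy":0,"wz":0,"gripper":0.1},
  {"tx":0,"ty":0,"tz":0.1,"wx":0,"wy":0,"wz":0,"gripper":0},
  {"tx":0,"ty":0,"tz":0.15,"wx":0,"wy":0,"wz":0,"gripper":0},
  {"tx":0.02,"ty":0.01,"tz":0.2,"wx":0,"wy":0,"wz":0,"gripper":0},
  {"tx":0.05,"ty":0.03,"tz":0.25,"wx":0,"wy":0,"wz":0.02,"gripper":0},
  {"tx":0.07,"ty":0.045,"tz":0.3,"wx":0,"wy":0,"wz":0.05,"gripper":0},
  {"tx":0.075,"ty":0.045,"tz":0.35,"wx":0,"wy":0,"wz":0.075,"gripper":0},
  {"tx":0.075,"ty":0.045,"tz":0.355,"wx":0,"wy":0,"wz":0.075,"gripper":0},
])

```text
clock: 25.38
position: [569.5, -58.3, 309.3]
eef_rot: [2.21, 2.22, 0.014]
ft_force: [1.0, 0.2, -0.4]
finger_gap: 85.2
```

Call:
jog_arm([
  {"tx":0,"ty":0,"tz":0,"wx":0,"wy":0,"wz":0,"gripper":0},
  {"tx":0,"ty":0,"tz":0,"wx":0,"wy":0,"wz":0,"gripper":0},
  {"tx":0,"ty":0,"tz":0,"wx":0,"wy":0,"wz":0,"gripper":0},
])

```text
clock: 25.63
position: [564.1, -59.4, 299.6]
eef_rot: [-2.22, -2.22, 0.003]
ft_force: [-0.5, -0.1, -0.2]
finger_gap: 85.4
```

```bash
python3 snap.py w14;for l in oval fish half_round tile; do python3 chk.py w14 $l; done
python3 - <<'E'
from h import *
from polys import REC
from workcell import ctrl
f=np.load('w14.npz');p={k:f[k] for k in('K','position','rotation')}
x1,y1,s=675,100,2.8
o=ortho(f['im'],p,21.5,455,675,-175,100,s)
for k,v in REC.items():
    q=np.stack([(y1-v[:,1])*s,(x1-v[:,0])*s],-1)
    cv2.polylines(o,[np.round(q*8).astype(int)],True,(0,0,255),1,cv2.LINE_AA,3)
cv2.imwrite('pics/fin.png',o)
im,d=ctrl.read_camera('top');cv2.imwrite('pics/top1.png',im);W=pts(d,ctrl.camera_params('top'))
for l in('small_oval','small_half_round'):
    for r in ctrl.outline_of('top',l)[:1]: print(l,r['bbox'],r['confidence'])
E
```

```text
[564.09 -59.36 299.59] [-2.2201 -2.2202  0.0029] dq 0.009 t 25.6333 gap 85.42814052716022 ft [-0.5 -0.1 -0.2] [-0.57  0.14  0.71  1.62 -0.09  1.42  0.14]
slope,z [-2.93751836e-03  5.53543493e-03  2.17280982e+01] want 22
slope,z [-3.46748281e-03  8.62915889e-03  2.21288901e+01] want 22
slope,z [-9.13715300e-03  2.31978556e-03  2.13037861e+01] want 21
slope,z [9.99032881e-03 2.53583027e-03 2.12015731e+01] want 21
small_oval [174.6, 205.6, 24.1, 14.5] 0.7
```

View pics/fin.png

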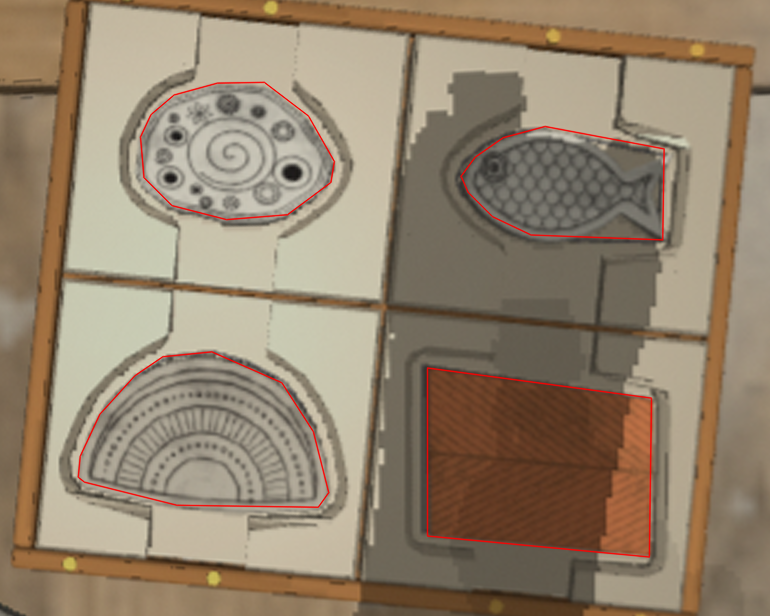

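View pics/top1.png

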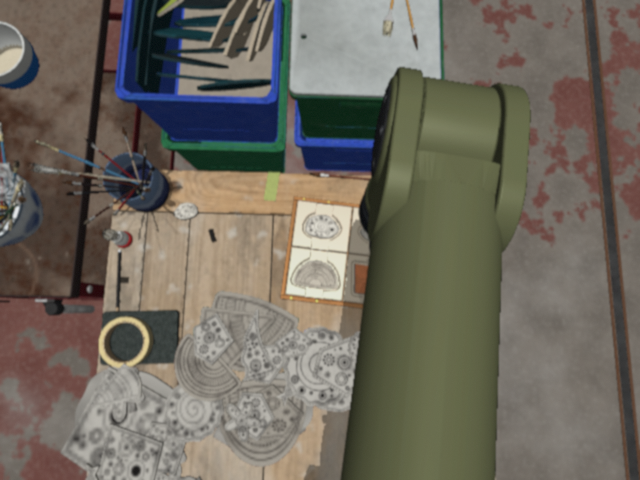

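Run:
```python
from h import *
from workcell import ctrl
for n in('w2','w14'):
    f=np.load(n+'.npz');p={k:f[k] for k in('K','position','rotation')}
    o=ortho(f['im'],p,8,600,690,-310,-230,4)
    m=(cv2.cvtColor(o,cv2.COLOR_BGR2HSV)[...,1]<50).astype(np.uint8);m=cv2.morphologyEx(m,cv2.MORPH_OPEN,np.ones((9,9)))
    k=max(cv2.findContours(m,0,1)[0],key=cv2.contourArea);M=cv2.moments(k);print(n,690-M['m01']/M['m00']/4,-230-M['m10']/M['m00']/4,cv2.contourArea(k)/16)
print(ctrl.close_job())
```

```text
w2 642.7866332910988 -268.3010908866158 2022.4375
w14 642.7316527846585 -268.28078296589877 2018.5
the job is handed in; nothing more can be done
None
```

I placed the large oval, half-round, fish and tile each in its own setter and handed the job in at about 26 s of the 83 s allowed. No verdict is reported on hand-in.

- **Method:** I matched each piece's outline in the wrist camera to the outline drawn on its setter's recess floor. I gripped each piece across its middle, lowered it until it was down on the floor, and released it there. Contact forces on placing stayed at or below about 6 N.
- **Position and seating:** In the last wrist view, all four pieces lie on their floor outlines. Their tops are within about 0.3 mm of the seated height, and their measured tilt is about 0.01 rad at most.
- **Look-alikes:** The small half-round measured the same before and after, within 0.1 mm, and the small oval's detected box shifted by under 1 pixel (about 2 mm). In the last top picture the arm hid the small half-round, so its check rests on the wrist camera alone.
- **Arm at hand-in:** It was raised clear at about 300 mm with the gripper open, touching nothing.
- **Failed checks:** None at the end. One early flatness check on the oval gave nonsense because it included points from the gripper; I repeated it with those removed and it was fine.

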